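Close the spacer dispenser's gate over its detent and refill it to the band

ROBOT

A 7-joint arm with a two-finger parallel gripper is mounted at the origin on the work surface. World frame = base frame: x ahead of the robot, y to its left, z up, the work surface at z = 0. Lengths are in m, angles in rad, forces in N, time in s.
With the tool pointing down it reaches from about 0.4 to 0.875 m from the base axis. Payload 19.3 kg.
Tool frame: the origin (TCP) lies at the very end of the fingers, on their centre line; the grasp point (between the pads) lies 19 mm behind it; z points along the fingers, y is the direction in which the jaws open and shut (so a half turn about z gives the same grasp; the last joint's range is limited). The gripper opens to 85 mm and grips with 20 to 120 N. Pads are 22 mm wide; open, the fingers measure 114 mm over their backs; the gripper's body (76 mm by 85 mm) begins 54 mm behind the grasp point. The pads swing forward as they close: fully open they stand 13 mm farther back than shut.
Start: joints at [1.139, 0.521, -0.036, 1.599, 0.021, 1.021, -0.113], TCP at [0.221, -0.585, 0.231] pointing down, gripper open.
Joint ranges: [-2.91, 2.91], [-0.3, 2.13], [-1.5, 1.42], [0.17, 2.43], [-1.26, 4.41], [0.16, 1.93], [-2.52, 2.52]. Speed limits (rad/s): [1.89, 1.89, 2.39, 2.39, 3.01, 3.01, 3.01].

INTERFACE

Orientations are given as [roll, pitch, yaw] about the fixed x, y, z axes, in that order (R = Rz(yaw) Ry(pitch) Rx(roll)).
In Python, from workcell import bot gives the robot as it stands.
- The arm moves only by the tool apply_moves, never from a script. Its argument "commands" is a list of rows, each an object with "travel": the shift along the tool's x, y, z in m, a list of three; "twist": the turn, a rotation vector about the tool's x, y, z in degrees, a list of three; "claw": the finger opening in m, from 0 to 0.0854. A call has 1 to 10 rows; each row is the pose to reach, as a shift and turn from the pose commanded when the call began, along the tool's axes at that moment; what a row does not reach only later rows make up. A row lasts 1/10 s, in which the tool goes at most 50 mm and 8.59 degrees, less where a joint would pass 70% of its speed; a pose out of reach is approached as far as the arm can. A call with a gripper value outside its range is refused whole. The fingers move at their own pace and stop on an object; "force" is the grip in N (left out, the last holds). Time passes only in rows, so rows that repeat a pose let the fingers close. It gives the time, the measured TCP pose, the force and the opening at its end, in the units of the state.
- bot.observe(): the state, without advancing time (a new reading comes with each control period).
- bot.grab_frame(name): name is "scene" or "side" or "wrist"; returns a dict with "frame" (384x512x3 uint8, blue, green, red), "fx", "fy", "cx", "cy" (pixels), "pose" (4x4, takes a point from camera to world coordinates); the wrist camera has in their place "tool_from_camera" (4x4, takes a point from camera to tool coordinates, whose origin is the TCP and whose axes are the flange's). Camera axes: x right, y up, looking along -z (the intrinsics and any distortion apply to the point x, -y, -z); pixel columns grow to the right and rows downward; lengths in m; the calibration is good to about 2 mm. A picture is of the moment at which its call begins: read the wrist's pose just before it. There is no depth.
- bot.job_done(): hands the job in, once; it reports no verdict.
The state is a dict: "clock": time; "qpos": joint angles; "qd": joint speeds; "joint_efforts": joint torques, N m; "position": TCP position; "tool_rot": TCP orientation; "force": force on the tool from outside, world axes, zero at the start; "moment": the same for the moment, N m; "grip_width": finger opening in m.
Only numpy, scipy, OpenCV 4.12 (cv2) and the standard library are available. Lean on these libraries where they do the work, as an engineer would, in place of code of your own. Each camera call takes 0.05 s, during which the arm holds its last target.

TASK

Refill the spacer-disc dispenser. First close its gate: lift the bolt by its red knob over the detent ridge, slide it towards the clear tube until it has dropped fully into the far notch. Then stack blue discs from the mat in the tube until the top of the stack reaches the yellow band and no higher; leave any disc that is not needed outside the tube, and do not shift or topple the other things on the bench.

Things in the scene. Friction and masses are not known exactly. Their poses are not given: they have to be found in the camera images.
- dispenser: Spacer-disc dispenser, fixed: grey base plate (x +-48 mm, y -80 to +210 mm, 12 mm thick), a clear upright tube on two posts (at x = +-34 mm) and a steel gate bolt sliding along y under the tube. Origin on the table under the tube's axis, z up. Bolt plate top at z = 40 mm when down; closed, the discs stand on it. With the gate open a disc falls through to the base plate.
- tube_mouth (a point): Centre of the clear tube's mouth, 96 mm above the table. Bore 47 mm, outside 53 mm, widening to 61 mm outside at the mouth; the tube starts at z = 54 mm
- band (a point): On the tube's axis at mid-height of the yellow band round the tube, 80 mm above the table, 40 mm above the closed gate plate; the band is 12 mm high (z = 74 to 86 mm)
- knob_top (a point): Centre of the top face of the red knob on the bolt: a block 14 mm long (dispenser's y), 24 mm wide (x), 40 mm tall; its top is 80 mm above the table with the gate down. It stands on the bolt's flat top (z = 40 mm) at dispenser x = 0, y = 175 mm minus gate_slide and moves with the bolt; beside the bolt nothing is higher than 34 mm
- gate_slide (a joint): Travel of the bolt (m) along the dispenser's -y axis, towards the tube: 0 to 0.003 at the start (open), at most 0.080. Closed: the foot under the knob is down in the far notch, at a travel between 0.054 and 0.071; where differs every time and is hidden, so feel for it. The ridge goes on beyond, so a lifted bolt can overshoot: pull it back then. About 1 N friction
- gate (a joint): Lift of the whole bolt (m): 0 down, at most 0.0125. The foot starts behind a steep ridge (free travel 5 mm at most): lift 7 mm or more to pass. It can then slide on the ridge (reads 0.0065; about 2 to 4 N to push) until it drops to 0 in the far notch, 15 mm long for a 10 mm foot. Lifting takes 4 to 7 N; weight and a spring press it down when let go
- mat: black rubber mat 280 x 120 x 4 mm, fixed, with the discs lying along its x axis about 85 mm apart; origin at the centre of its underside
- disc_a: blue spacer disc, 42 mm across, 20 mm thick, lying flat on the mat, smooth slippery plastic, about 60 g; all three alike; origin at the centre of its underside, z its axis
- disc_a_center (a point): centre of disc_a, 10 mm above its underside
- disc_b: blue spacer disc, 42 mm across, 20 mm thick, lying flat on the mat, smooth slippery plastic, about 60 g; all three alike; origin at the centre of its underside, z its axis
- disc_b_center (a point): centre of disc_b, 10 mm above its underside
- disc_c: blue spacer disc, 42 mm across, 20 mm thick, lying flat on the mat, smooth slippery plastic, about 60 g; all three alike; origin at the centre of its underside, z its axis
- disc_c_center (a point): centre of disc_c, 10 mm above its underside
- feed_roller: black rubber paper-feed roller, 32 mm across, 160 mm long with steel axle ends, lying; a bystander, to be left where it is
- gear: white plastic gear, 60 mm across, 22 mm high, lying flat; a bystander, to be left where it is
- screw_cup: grey open cup, 70 mm across, 50 mm high; a bystander, to be left where it is
- cleaner: white bottle with green cap, 56 mm across, 140 mm high, standing; a bystander, to be left where it is
- screwdriver: screwdriver with green handle, lying; a bystander, to be left where it is
- carton_small: small cardboard carton 70 x 110 x 60 mm; a bystander, to be left where it is
Not all that is in view belongs to the job. What is shaped like the disc_c but brown or green is not meant.

How it is judged:
By the outcome, as a careful person would: the job done as asked, in the order asked, and still so for the second after the job is handed in, with the robot touching nothing.
It also fails if it takes over 67 s, if anything falls off the work surface, if the arm or the gripper's body presses on something with over 40 N, if the wrist force passes 120 N, or if a joint passes its speed limit or range.

## Working session

There is one attempt and no reset: what is moved stays moved. The work goes in short steps, Python scripts to look and compute and a tool call to move; the robot and the scene stay as the last step left them, time stands still between calls to the robot, and variables do not carry over. Pictures are saved under pics/ and viewed, and the job is handed in when it is done.

Besides the shell and the picture viewer there is one more tool, called as name(argument=value, ...) on one line, values as JSON. apply_moves: Moves the arm, as the interface text tells. Its arguments: {"type":"object","properties":{"commands":{"type":"array"},"force":{"type":"number"}},"required":["commands"]}

```bash
ls; mkdir -p pics; cat > h.py <<'E'
import numpy as np,cv2
from workcell import bot
from scipy.spatial.transform import Rotation as R
E
python3 - <<'E'
from h import *
print(bot.observe())
for n in("scene","side","wrist"):
    f=bot.grab_frame(n); cv2.imwrite(f"pics/{n}0.png",f["frame"])
    np.savez(f"{n}0.npz",**f)
    print(n,{k:(np.round(v,4).tolist() if k!="frame" else 0) for k,v in f.items()})
E
```

```text
pics
{'clock': 0.0, 'qpos': array([ 1.13880484,  0.52199288, -0.03631592,  1.59996668,  0.02122406,
        1.02110008, -0.11280195]), 'qd': array([ 3.11794162e-04, -3.69783148e-04,  1.63646931e-03,  4.70362821e-04,
       -5.31522609e-04, -8.96406104e-04,  9.90813711e-05]), 'joint_efforts': array([ 1.08850942e-03, -9.27101398e+01,  1.98025681e+00, -3.69931018e+01,
        1.77805644e-02,  8.02650873e-03, -2.86170426e-06]), 'position': array([ 0.22106187, -0.58426241,  0.23075383]), 'tool_rot': array([-3.14051605e+00,  1.02424714e-04,  3.61781499e-01]), 'force': array([-0.20762826, -1.12424113,  0.41057063]), 'moment': array([-0.01816821,  0.05102541, -0.01012984]), 'grip_width': 0.08538387660646171}
scene {'frame': 0, 'fx': 352.6878, 'fy': 352.6878, 'cx': 254.8699, 'cy': 191.55, 'pose': [[0.3536, -0.7002, 0.6203, 1.1144], [0.9354, 0.2716, -0.2266, -0.217], [-0.0098, 0.6603, 0.751, 0.7408], [0.0, 0.0, 0.0, 1.0]]}
side {'frame': 0, 'fx': 407.3352, 'fy': 407.3352, 'cx': 255.6087, 'cy': 180.1053, 'pose': [[-0.7491, 0.3602, -0.5559, 0.0068], [-0.6622, -0.3872, 0.6415, 0.638], [0.0158, 0.8487, 0.5286, 0.611], [0.0, 0.0, 0.0, 1.0]]}
wrist {'frame': 0, 'fx': 304.0766, 'fy': 304.0766, 'cx': 256.6855, 'cy': 192.3727, 'tool_from_camera': [[0.0004, 0.9486, 0.3164, 0.0808], [1.0, -0.0005, 0.0001, -0.0003], [0.0003, 0.3164, -0.9486, -0.1424], [0.0, 0.0, 0.0, 1.0]]}
```

View pics/scene0.png

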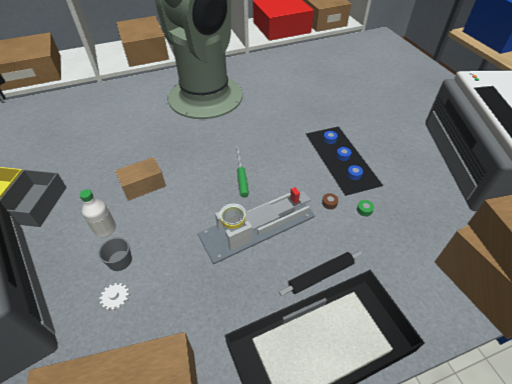

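View pics/side0.png

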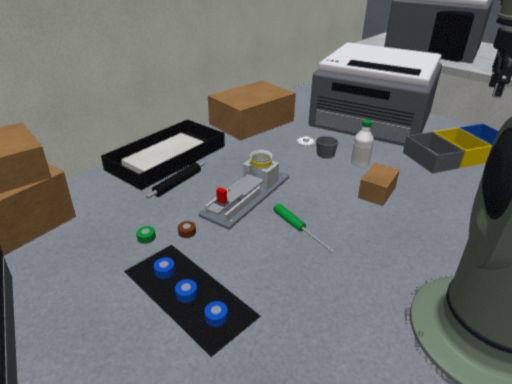

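View pics/wrist0.png

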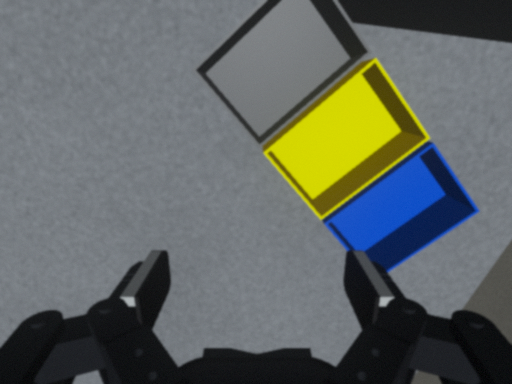

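The scene view shows the tube at about (233,215), the red knob at (295,195) and the blue discs at (331,136), (344,153) and (356,172). The side view shows the same things at (262,160), (222,195), and (164,267), (186,290), (216,313). I'll triangulate next.

```bash
cat >> h.py <<'E'
def ray(f,u,v):
    T=np.array(f["pose"]); d=T[:3,:3]@np.array([(u-f["cx"])/f["fx"],-(v-f["cy"])/f["fy"],-1.]); return T[:3,3],d
def onz(f,u,v,z):
    o,d=ray(f,u,v); return o+d*(z-o[2])/d[2]
def tri(f,p,g,q):
    o,d=ray(f,*p);a,b=ray(g,*q)
    s=np.linalg.lstsq(np.c_[d,-b],a-o,rcond=None)[0]
    P,Q=o+d*s[0],a+b*s[1]; return (P+Q)/2,np.linalg.norm(P-Q)
def wristframe():
    s=bot.observe(); f=bot.grab_frame("wrist")
    T=np.eye(4);T[:3,:3]=R.from_euler("xyz",s["tool_rot"]).as_matrix();T[:3,3]=s["position"]
    f["pose"]=T@f["tool_from_camera"]; return s,f
def blobs(im,col,amin=15):
    h=cv2.cvtColor(im,cv2.COLOR_BGR2HSV);H,S,V=cv2.split(h)
    r={"blue":(H>105)&(H<130),"red":(H<5)|(H>175),"yellow":(H>22)&(H<35)}[col]
    m=(r&(S>150)&(V>60)).astype(np.uint8)
    cs,_=cv2.findContours(m,cv2.RETR_EXTERNAL,cv2.CHAIN_APPROX_NONE)
    out=[]
    for c in cs:
        if cv2.contourArea(c)>=amin: out.append((cv2.contourArea(c),cv2.minEnclosingCircle(c)[0],cv2.boundingRect(c),c))
    return sorted(out,key=lambda t:-t[0])
E
python3 - <<'E'
from h import *
F={n:dict(np.load(n+"0.npz")) for n in("scene","side")}
for n,f in F.items():
    for c in("blue","red","yellow"):
        for a,p,b,cc in blobs(f["frame"],c): 
            print(n,c,a,np.round(p,1),b,onz(f,*p,.016).round(3), onz(f,*p,.08).round(3))
    im=f["frame"]
    x,y=(200,110) if n=="scene" else (120,140)
    w,h=(190,140) if n=="scene" else (190,190)
    cv2.imwrite(f"pics/{n}crop.png",cv2.resize(im[y:y+h,x:x+w],None,fx=4 if n=="scene" else 3,fy=4 if n=="scene" else 3,interpolation=cv2.INTER_CUBIC))
E
```

```text
scene blue 1874.5 [493.5  25. ] (464, 0, 48, 53) [-0.043  1.389  0.016] [0.059 1.247 0.08 ]
scene blue 157.5 [354.6 171.6] (348, 165, 15, 15) [0.548 0.295 0.016] [0.598 0.25  0.08 ]
scene blue 138.0 [343.5 152.9] (337, 147, 15, 14) [0.467 0.306 0.016] [0.524 0.26  0.08 ]
scene blue 123.0 [330.3 136.3] (324, 131, 14, 13) [0.384 0.306 0.016] [0.449 0.26  0.08 ]
scene red 1905.0 [281.5  15.5] (253, 0, 61, 40) [-0.505  0.526  0.016] [-0.362  0.461  0.08 ]
scene red 51.0 [294.5 195. ] (291, 188, 9, 15) [0.566 0.097 0.016] [0.615 0.07  0.08 ]
scene yellow 303.0 [  8.6 181.5] (0, 167, 22, 30) [ 0.228 -0.635  0.016] [ 0.306 -0.598  0.08 ]
scene yellow 29.0 [233.  221.5] (223, 220, 21, 8) [ 0.591 -0.086  0.016] [ 0.637 -0.098  0.08 ]
side blue 483.0 [215.9 313.3] (204, 301, 24, 26) [0.384 0.306 0.016] [0.343 0.342 0.08 ]
side blue 421.0 [185.8 290.2] (174, 279, 24, 24) [0.466 0.307 0.016] [0.417 0.343 0.08 ]
side blue 363.5 [163.8 267.2] (153, 257, 22, 22) [0.547 0.297 0.016] [0.489 0.333 0.08 ]
side blue 335.0 [478.8 131.4] (461, 124, 37, 21) [ 0.275 -0.856  0.016] [ 0.246 -0.695  0.08 ]
side red 119.0 [221.5 195. ] (217, 187, 10, 17) [0.649 0.031 0.016] [0.58  0.097 0.08 ]
side yellow 983.0 [461.2 144.4] (434, 128, 58, 39) [ 0.286 -0.708  0.016] [ 0.256 -0.563  0.08 ]
side yellow 50.0 [260.5 161.5] (251, 160, 20, 7) [ 0.691 -0.173  0.016] [ 0.618 -0.085  0.08 ]
```

View pics/scenecrop.png

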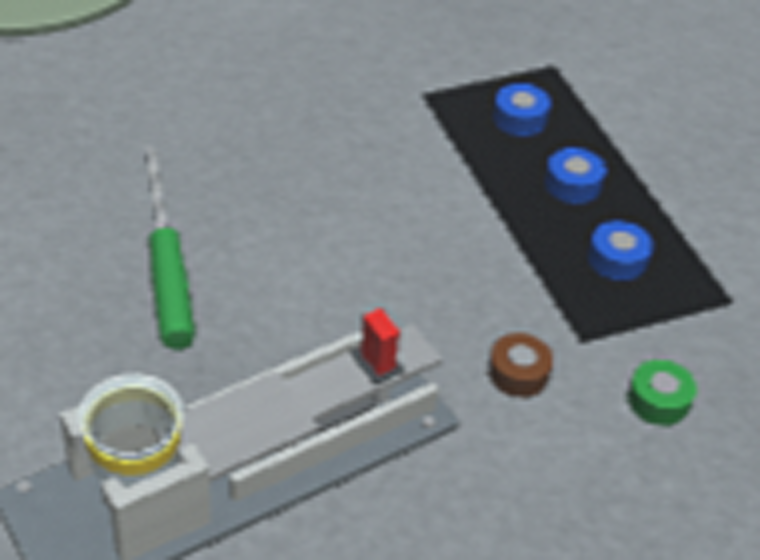

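View pics/sidecrop.png

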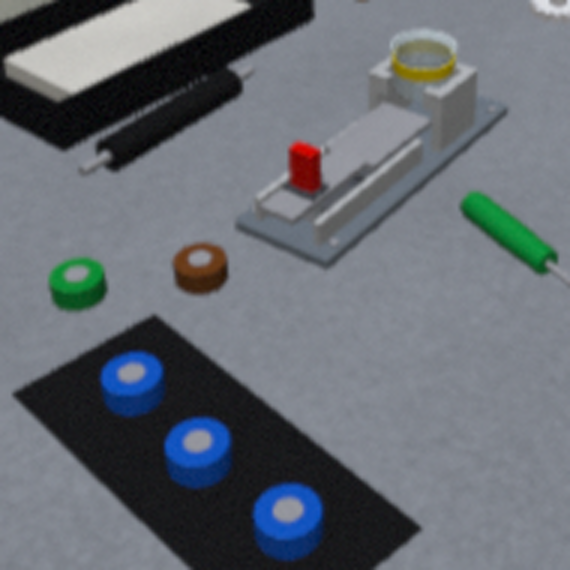

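```bash
python3 - <<'E'
from h import *
s,d=[dict(np.load(n+"0.npz")) for n in("scene","side")]
c=lambda x,y:(200+(x+.5)/4-.5,110+(y+.5)/4-.5); e=lambda x,y:(120+(x+.5)/3-.5,140+(y+.5)/3-.5)
k=lambda n,a,b:print(n,*tri(s,c(*a),d,e(*b)))
k("knob",(380,323),(305,149)); k("mouth",(132,418),(424,50))
for a,b in(((523,100),(288,511)),((577,166),(198,441)),((623,241),(132,373))): k("disc",a,b)
E
```

```text
knob [0.5995508  0.07761109 0.07796102] 0.0007634909206861774
mouth [ 0.62362429 -0.09371412  0.09015174] 0.00018606135961821968
disc [0.38449981 0.30546955 0.02323657] 2.8948186141313212e-06
disc [0.46732636 0.30552499 0.02348823] 0.00028813669060061335
disc [0.54819636 0.29561488 0.02328693] 0.0008592084374407631
```

apply_moves(commands=[{"travel":[0.57,-0.408,-0.04],"twist":[0,0,12.8],"claw":0.085},{"travel":[0.57,-0.408,-0.04],"twist":[0,0,12.8],"claw":0.085},{"travel":[0.57,-0.408,-0.04],"twist":[0,0,12.8],"claw":0.085},{"travel":[0.57,-0.408,-0.04],"twist":[0,0,12.8],"claw":0.085},{"travel":[0.57,-0.408,-0.04],"twist":[0,0,12.8],"claw":0.085},{"travel":[0.57,-0.408,-0.04],"twist":[0,0,12.8],"claw":0.085},{"travel":[0.57,-0.408,-0.04],"twist":[0,0,12.8],"claw":0.085},{"travel":[0.57,-0.408,-0.04],"twist":[0,0,12.8],"claw":0.085},{"travel":[0.57,-0.408,-0.04],"twist":[0,0,12.8],"claw":0.085},{"travel":[0.57,-0.408,-0.04],"twist":[0,0,12.8],"claw":0.085}])

```text
clock: 1.15
position: [0.4988, -0.1673, 0.26]
tool_rot: [3.141, -0.0, 0.138]
force: [1.2, -1.5, 0.4]
grip_width: 0.0851
```

```bash
cat >> h.py <<'E'
def go(p,yaw):
    s=bot.observe(); A=R.from_euler("xyz",s["tool_rot"]); B=R.from_euler("xyz",[np.pi,0,yaw])
    print("t",round(s["clock"],2),"pos",s["position"].round(4),"rot",s["tool_rot"].round(4),"F",s["force"].round(1),"w",round(s["grip_width"],4))
    print("travel",A.inv().apply(np.array(p)-s["position"]).round(4),"twist",np.degrees((A.inv()*B).as_rotvec()).round(2))
E
python3 -c "
from h import *
go([.61,0,.27],.139)"
```

```text
t 1.15 pos [ 0.4988 -0.1673  0.26  ] rot [ 3.1415e+00 -1.0000e-04  1.3820e-01] F [ 1.2 -1.5  0.4] w 0.0851
travel [ 0.1332 -0.1504 -0.01  ] twist [ 0.01 -0.01 -0.05]
```

apply_moves(commands=[{"travel":[0.133,-0.15,-0.01],"twist":[0,0,0]},{"travel":[0.133,-0.15,-0.01],"twist":[0,0,0]},{"travel":[0.133,-0.15,-0.01],"twist":[0,0,0]},{"travel":[0.133,-0.15,-0.01],"twist":[0,0,0]},{"travel":[0.133,-0.15,-0.01],"twist":[0,0,0]},{"travel":[0.133,-0.15,-0.01],"twist":[0,0,0]}])

```text
invalid input at $.commands[0]: expected keys travel, twist, claw
```

```bash
python3 -c "
from h import *
s,f=wristframe(); print(s['clock'],s['position'],s['tool_rot'],s['qd'].round(3),s['force'])
cv2.imwrite('pics/wrist1.png',f['frame']); np.savez('wrist1.npz',**f)
cv2.imwrite('pics/side1.png',bot.grab_frame('side')['frame'])
for c in ('red','blue','yellow'):
  for b in blobs(f['frame'],c): print(c,b[:3])"
```

```text
1.15 [ 0.49875245 -0.16727357  0.25998544] [ 3.14148640e+00 -1.01824107e-04  1.38211231e-01] [-0.778  0.161 -0.182 -0.317  0.09   0.164 -0.983] [ 1.24630003 -1.5234572   0.40451185]
red (392.5, (22.0, 33.0), (10, 19, 24, 29))
```

View pics/wrist1.png

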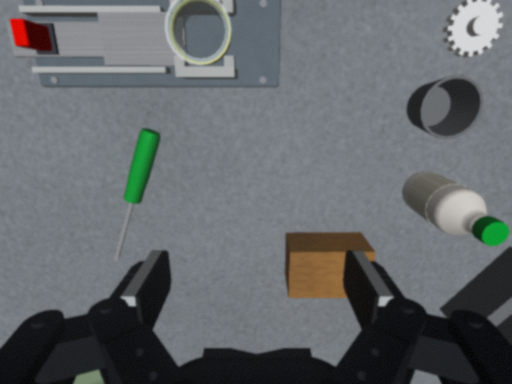

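View pics/side1.png

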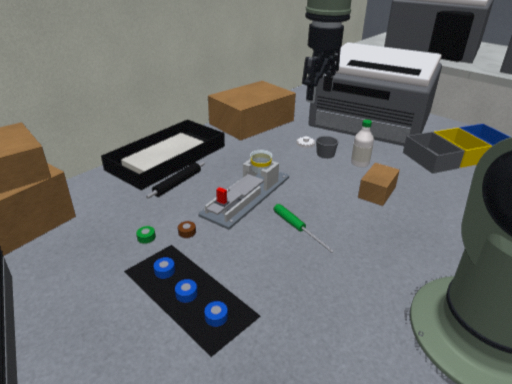

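The wrist view shows the red knob at (30,35) and the tube at (199,30). The rails run parallel to the image rows, so the yaw is right. I'll move on to the viewing pose.

```bash
python3 -c "
from h import *
go([.60,0.02,.25],.139)"
```

```text
t 1.25 pos [ 0.5012 -0.1628  0.26  ] rot [-3.1396e+00 -1.8000e-03  1.4660e-01] F [-0.  -1.5 -0.7] w 0.085
travel [ 0.1244 -0.1664  0.0105] twist [-0.12 -0.1   0.43]
```

apply_moves(commands=[{"travel":[0.124,-0.166,0.01],"twist":[0,0,0],"claw":0.05},{"travel":[0.124,-0.166,0.01],"twist":[0,0,0],"claw":0.05},{"travel":[0.124,-0.166,0.01],"twist":[0,0,0],"claw":0.05},{"travel":[0.124,-0.166,0.01],"twist":[0,0,0],"claw":0.05},{"travel":[0.124,-0.166,0.01],"twist":[0,0,0],"claw":0.05},{"travel":[0.124,-0.166,0.01],"twist":[0,0,0],"claw":0.05},{"travel":[0.124,-0.166,0.01],"twist":[0,0,0],"claw":0.05}])

```text
clock: 1.95
position: [0.5975, 0.0111, 0.2496]
tool_rot: [3.141, 0.001, 0.137]
force: [-1.1, -0.3, 0.7]
grip_width: 0.0497
```

```bash
python3 -c "
from h import *
s,f=wristframe(); print(s['clock'],s['position'],s['tool_rot'],s['qd'].round(3),s['force'])
cv2.imwrite('pics/wrist2.png',f['frame']); np.savez('wrist2.npz',**f)
for c in ('red','blue'):
  for b in blobs(f['frame'],c): print(c,b[:3])"
```

```text
1.95 [0.59748956 0.01109046 0.24959943] [3.14097455e+00 7.25983499e-04 1.37356387e-01] [ 0.018 -0.011  0.005  0.006 -0.001 -0.    -0.001] [-1.11679665 -0.27252002  0.67208688]
red (341.0, (198.5, 158.0), (190, 144, 17, 28))
blue (1021.5, (28.49791145324707, 164.806884765625), (9, 149, 39, 36))
blue (903.0, (26.63445472717285, 221.8361358642578), (8, 207, 37, 34))
blue (809.5, (32.95762634277344, 274.00457763671875), (15, 260, 36, 33))
```

View pics/wrist2.png

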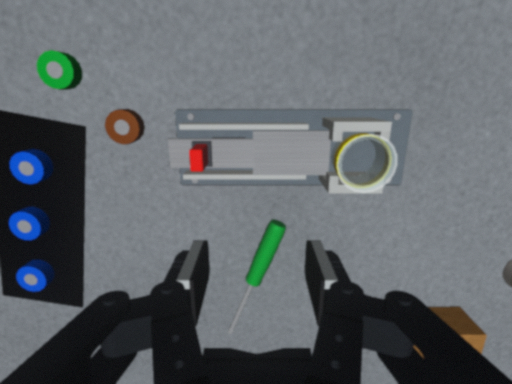

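The wrist view shows the knob at (198,158), the tube mouth at about (366,163) and the discs at (28,167), (26,225) and (33,276). I'll zoom in for the centres.

```bash
python3 -c "
from h import *
f=dict(np.load('wrist2.npz')); im=f['frame']
cv2.imwrite('pics/w2c.png',cv2.resize(im[100:200,160:410],None,fx=3.2,fy=3.2,interpolation=cv2.INTER_CUBIC))"
```

```text
(no output)
```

View pics/w2c.png

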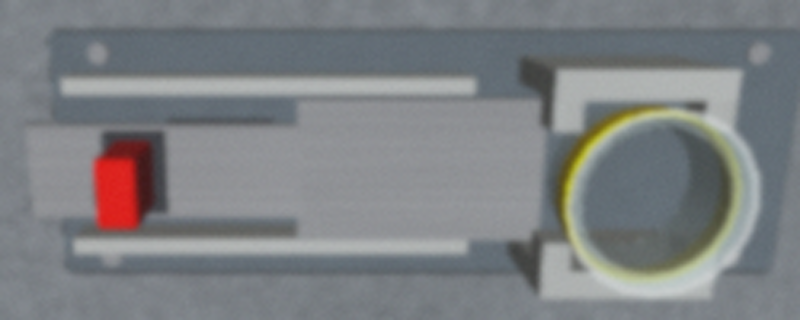

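```bash
python3 -c "
from h import *
f=dict(np.load('wrist2.npz')); s=dict(np.load('scene0.npz'))
k=onz(f,196.7,160,.08); m=onz(f,366.6,163.4,.096)
print(k,m,np.linalg.norm((k-m)[:2]),np.arctan2(-(k-m)[0],(k-m)[1]))
for u in((27.5,167.5),(26,226),(33.5,278.5)): print(onz(f,*u,.024))
go([k[0],k[1],.15],.138)"
```

```text
[0.60095621 0.0749448  0.08      ] [ 0.62463121 -0.0953888   0.096     ] 0.17197105107364732 0.13810717993110155
[0.54892642 0.29164815 0.024     ]
[0.46730134 0.30150406 0.024     ]
[0.38588423 0.29920527 0.024     ]
t 2.0 pos [0.5975 0.0107 0.2498] rot [3.1409e+00 4.0000e-04 1.3650e-01] F [-0.2 -0.1  0.3] w 0.05
travel [ 0.0122 -0.0633  0.0998] twist [ 0.04  0.02 -0.08]
```

apply_moves(commands=[{"travel":[0.0114,-0.064,0.03],"twist":[0,0,0],"claw":0.045},{"travel":[0.0114,-0.064,0.08],"twist":[0,0,0],"claw":0.045},{"travel":[0.0114,-0.064,0.13],"twist":[0,0,0],"claw":0.045},{"travel":[0.0114,-0.064,0.17],"twist":[0,0,0],"claw":0.045},{"travel":[0.0114,-0.064,0.2],"twist":[0,0,0],"claw":0.045},{"travel":[0.0114,-0.064,0.2],"twist":[0,0,0],"claw":0.045},{"travel":[0.0114,-0.064,0.2],"twist":[0,0,0],"claw":0.045}], force=40)

```text
clock: 2.7
position: [0.6007, 0.0762, 0.0509]
tool_rot: [3.141, -0.0, 0.137]
force: [0.3, 0.0, -0.1]
grip_width: 0.0452
```

```bash
python3 -c "
from h import *
s,f=wristframe(); cv2.imwrite('pics/wrist3.png',f['frame'])
f=bot.grab_frame('side'); cv2.imwrite('pics/side3.png',cv2.resize(f['frame'][90:260,150:350],None,fx=3,fy=3,interpolation=cv2.INTER_CUBIC))
go([.6,.076,.05],.138)"
```

```text
t 2.8 pos [0.6017 0.0768 0.0521] rot [ 3.1415e+00 -3.0000e-03  1.3740e-01] F [0.1 0.5 0.4] w 0.0452
travel [-0.0018  0.0006  0.0021] twist [ 0.   -0.17 -0.04]
```

View pics/wrist3.png

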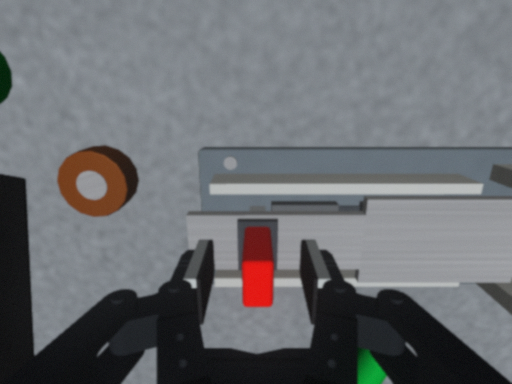

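View pics/side3.png

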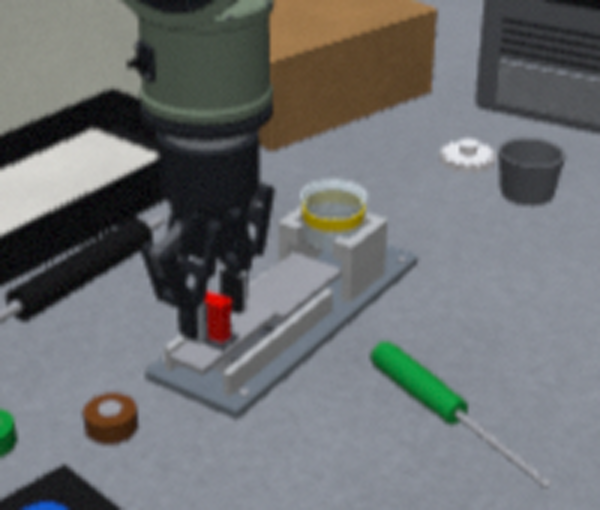

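The knob sits centred between the pads (wrist view 258,280). I'll close with the pose held, then lift.

apply_moves(commands=[{"travel":[0,0,0],"twist":[0,0,0],"claw":0.005},{"travel":[0,0,0],"twist":[0,0,0],"claw":0.005},{"travel":[0,0,0],"twist":[0,0,0],"claw":0.005},{"travel":[0,0,0],"twist":[0,0,0],"claw":0.005},{"travel":[0,0,0],"twist":[0,0,0],"claw":0.005},{"travel":[0,0,0],"twist":[0,0,0],"claw":0.005}], force=50)

```text
clock: 3.4
position: [0.601, 0.0773, 0.0508]
tool_rot: [3.141, -0.002, 0.138]
force: [-1.5, -1.1, 8.7]
grip_width: 0.0132
```

apply_moves(commands=[{"travel":[0,0,-0.003],"twist":[0,0,0],"claw":0.005},{"travel":[0,0,-0.006],"twist":[0,0,0],"claw":0.005},{"travel":[0,0,-0.0095],"twist":[0,0,0],"claw":0.005},{"travel":[0,0,-0.0095],"twist":[0,0,0],"claw":0.005},{"travel":[0,0,-0.0095],"twist":[0,0,0],"claw":0.005}])

```text
clock: 3.9
position: [0.6007, 0.0774, 0.0594]
tool_rot: [-3.142, -0.001, 0.138]
force: [5.7, -0.4, -5.0]
grip_width: 0.0132
```

```bash
python3 -c "
from h import *
s,f=wristframe(); cv2.imwrite('pics/wrist4.png',f['frame'])
f=bot.grab_frame('side'); cv2.imwrite('pics/side4.png',cv2.resize(f['frame'][150:230,190:290],None,fx=6,fy=6,interpolation=cv2.INTER_CUBIC))
go([.6,.076,.05],.138)"
```

```text
t 4.0 pos [0.6007 0.0774 0.0593] rot [-3.1415e+00 -6.0000e-04  1.3840e-01] F [ 5.7  0.4 -4.7] w 0.0131
travel [-0.0009  0.0013  0.0093] twist [-0.01 -0.04  0.02]
```

View pics/side4.png

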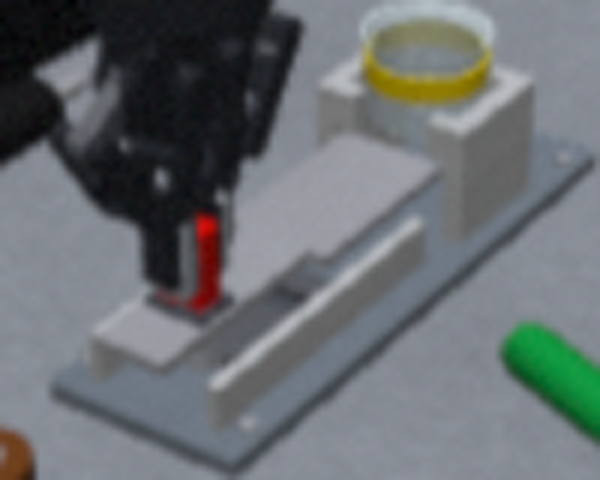

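apply_moves(commands=[{"travel":[0.0005,0.005,-0.0095],"twist":[0,0,0],"claw":0.005}])

```text
clock: 4.1
position: [0.6009, 0.0733, 0.0675]
tool_rot: [-3.141, 0.001, 0.14]
force: [10.6, 3.1, -69.6]
grip_width: 0.0132
```

That z shift was relative to the new pose, so I lifted a second time and hit the bolt's stop. I'll go back down at once.

apply_moves(commands=[{"travel":[0,0,0.009],"twist":[0,0,0],"claw":0.005},{"travel":[0,0,0.009],"twist":[0,0,0],"claw":0.005}])

```text
clock: 4.3
position: [0.6012, 0.0724, 0.0588]
tool_rot: [-3.142, 0.001, 0.138]
force: [3.8, -0.4, -4.6]
grip_width: 0.0132
```

```bash
python3 -c "
from h import *
s,f=wristframe(); cv2.imwrite('pics/wrist5.png',f['frame'])
f=bot.grab_frame('side'); cv2.imwrite('pics/side5.png',cv2.resize(f['frame'][150:230,190:290],None,fx=6,fy=6,interpolation=cv2.INTER_CUBIC))
go([.6,.076,.05],.138)"
```

```text
t 4.4 pos [0.6013 0.0725 0.0594] rot [3.1416e+00 9.0000e-04 1.3840e-01] F [ 3.6 -1.  -4.9] w 0.0132
travel [-0.0008 -0.0037  0.0094] twist [0.   0.05 0.02]
```

View pics/side5.png

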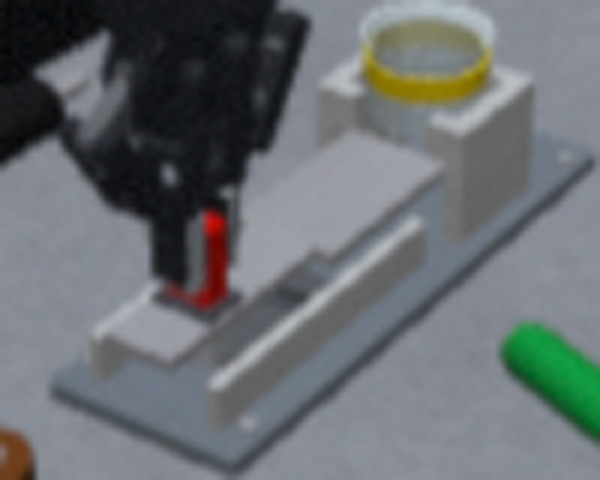

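View pics/wrist5.png

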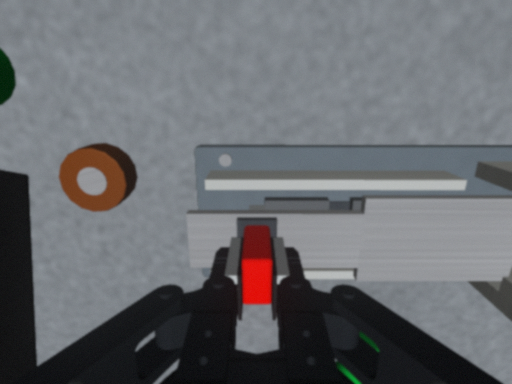

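Weight still hangs on the gripper (-4.9 N). I'll slide 35 mm with a slight extra lift.

apply_moves(commands=[{"travel":[0,0,-0.001],"twist":[0,0,0],"claw":0.005},{"travel":[0,0.003,-0.0015],"twist":[0,0,0],"claw":0.005},{"travel":[0,0.006,-0.0015],"twist":[0,0,0],"claw":0.005}])

```text
clock: 4.7
position: [0.6022, 0.0665, 0.0614]
tool_rot: [-3.141, 0.0, 0.139]
force: [0.9, 1.0, -4.6]
grip_width: 0.0132
```

Free sliding. I'll carry on.

apply_moves(commands=[{"travel":[0,0.006,0],"twist":[0,0,0],"claw":0.005},{"travel":[0,0.012,0],"twist":[0,0,0],"claw":0.005},{"travel":[0,0.018,0],"twist":[0,0,0],"claw":0.005},{"travel":[0,0.024,0],"twist":[0,0,0],"claw":0.005},{"travel":[0,0.028,0],"twist":[0,0,0],"claw":0.005},{"travel":[0,0.028,0],"twist":[0,0,0],"claw":0.005}])

```text
clock: 5.3
position: [0.6063, 0.0377, 0.0612]
tool_rot: [3.141, 0.0, 0.137]
force: [-0.9, -1.2, -5.0]
grip_width: 0.0128
```

```bash
python3 -c "
from h import *
go([.6,.076,.05],.138)"
```

```text
t 5.3 pos [0.6063 0.0377 0.0612] rot [3.1411e+00 3.0000e-04 1.3740e-01] F [-0.9 -1.2 -5. ] w 0.0128
travel [-0.001  -0.0388  0.0112] twist [ 0.03  0.02 -0.04]
```

apply_moves(commands=[{"travel":[0,0,0.003],"twist":[0,0,0],"claw":0.005},{"travel":[0,0,0.003],"twist":[0,0,0],"claw":0.02},{"travel":[0,0,0.005],"twist":[0,0,0],"claw":0.02},{"travel":[0,0,0.006],"twist":[0,0,0],"claw":0.02},{"travel":[0,0,0.006],"twist":[0,0,0],"claw":0.02}])

```text
clock: 5.8
position: [0.6063, 0.039, 0.0551]
tool_rot: [-3.141, 0.0, 0.139]
force: [0.5, -0.3, -0.0]
grip_width: 0.0196
```

```bash
python3 -c "
from h import *
s,f=wristframe(); cv2.imwrite('pics/wrist6.png',f['frame'])
f=bot.grab_frame('side'); cv2.imwrite('pics/side6.png',cv2.resize(f['frame'][140:220,200:300],None,fx=6,fy=6,interpolation=cv2.INTER_CUBIC))
go([.6,.076,.05],.138)"
```

```text
t 5.9 pos [0.6063 0.0389 0.0553] rot [-3.1415 -0.      0.1385] F [ 0.4  0.3 -0.1] w 0.0199
travel [-0.0011 -0.0376  0.0053] twist [-0.   -0.    0.03]
```

View pics/side6.png

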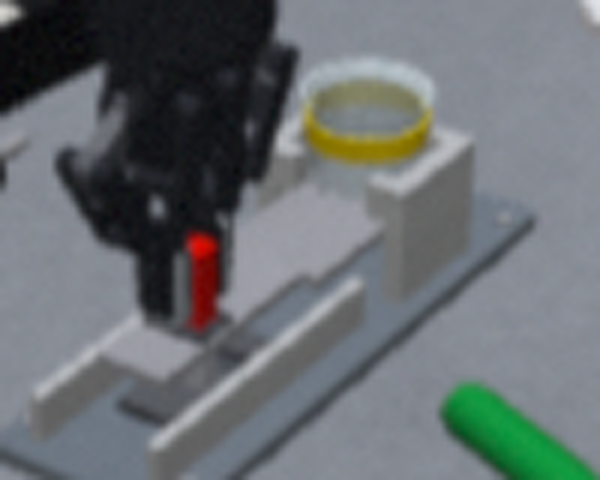

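View pics/wrist6.png

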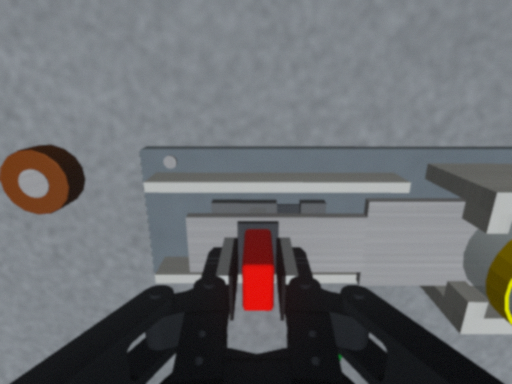

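The bolt rests on the ridge and the fingers are loose around the knob. I'll push it with the rear finger in small steps.

apply_moves(commands=[{"travel":[0,0.002,0],"twist":[0,0,0],"claw":0.02},{"travel":[0,0.004,0],"twist":[0,0,0],"claw":0.02},{"travel":[0,0.006,0],"twist":[0,0,0],"claw":0.02},{"travel":[0,0.008,0],"twist":[0,0,0],"claw":0.02},{"travel":[0,0.01,0],"twist":[0,0,0],"claw":0.02}])

```text
clock: 6.4
position: [0.6077, 0.0291, 0.0553]
tool_rot: [-3.141, -0.0, 0.139]
force: [-1.8, 5.5, 0.7]
grip_width: 0.0198
```

apply_moves(commands=[{"travel":[0,0.0015,0],"twist":[0,0,0],"claw":0.02},{"travel":[0,0.003,0],"twist":[0,0,0],"claw":0.02}])

```text
clock: 6.6
position: [0.6081, 0.0259, 0.0553]
tool_rot: [-3.141, -0.0, 0.138]
force: [-2.4, 4.8, 2.1]
grip_width: 0.0199
```

apply_moves(commands=[{"travel":[0,0.0015,0],"twist":[0,0,0],"claw":0.02},{"travel":[0,0.003,0],"twist":[0,0,0],"claw":0.02}])

```text
clock: 6.8
position: [0.6085, 0.0229, 0.0553]
tool_rot: [-3.142, -0.0, 0.138]
force: [-0.8, 4.2, 1.3]
grip_width: 0.0199
```

apply_moves(commands=[{"travel":[0,0.0015,0],"twist":[0,0,0],"claw":0.02},{"travel":[0,0.003,0],"twist":[0,0,0],"claw":0.02}])

```text
clock: 7.0
position: [0.6089, 0.0198, 0.0553]
tool_rot: [3.142, -0.0, 0.138]
force: [-0.4, 3.5, -0.2]
grip_width: 0.02
```

apply_moves(commands=[{"travel":[0,0.0015,0],"twist":[0,0,0],"claw":0.02},{"travel":[0,0.003,0],"twist":[0,0,0],"claw":0.02}])

```text
clock: 7.2
position: [0.6093, 0.0163, 0.0552]
tool_rot: [3.141, 0.0, 0.138]
force: [-0.5, 1.0, 0.1]
grip_width: 0.02
```

Force fell to 1 N, which may be the drop. I'll look.

```bash
python3 -c "
from h import *
s,f=wristframe(); cv2.imwrite('pics/wrist7.png',f['frame'])
f=bot.grab_frame('side'); cv2.imwrite('pics/side7.png',cv2.resize(f['frame'][140:220,200:300],None,fx=6,fy=6,interpolation=cv2.INTER_CUBIC))
go([.6,.076,.05],.138)"
```

```text
t 7.3 pos [0.6093 0.0162 0.0552] rot [3.141e+00 2.000e-04 1.377e-01] F [ 0.6  0.3 -0.5] w 0.0202
travel [-0.001  -0.0605  0.0052] twist [ 0.03  0.01 -0.02]
```

View pics/side7.png

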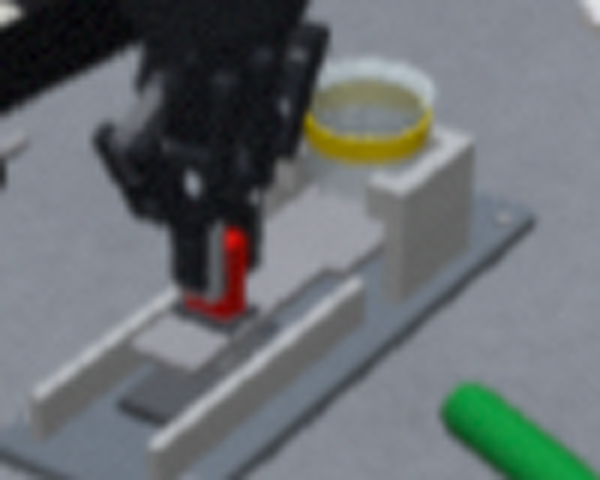

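View pics/wrist7.png

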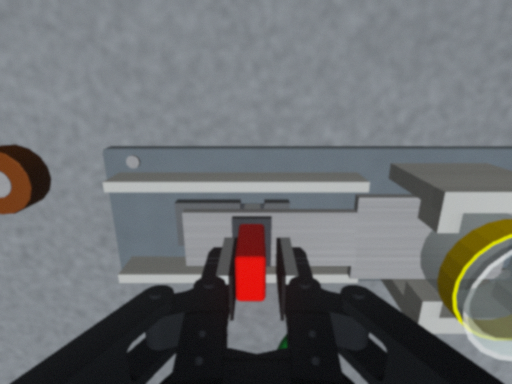

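The knob looks lower in the wrist view (its bottom edge moved from row 311 to 300). I'll probe for the notch wall.

apply_moves(commands=[{"travel":[0,0.0015,0],"twist":[0,0,0],"claw":0.02},{"travel":[0,0.003,0],"twist":[0,0,0],"claw":0.02}])

```text
clock: 7.5
position: [0.6097, 0.0139, 0.0553]
tool_rot: [3.142, 0.0, 0.138]
force: [-0.0, 0.9, -0.6]
grip_width: 0.0203
```

apply_moves(commands=[{"travel":[0,0.0015,0],"twist":[0,0,0],"claw":0.02},{"travel":[0,0.0025,0],"twist":[0,0,0],"claw":0.02}])

```text
clock: 7.7
position: [0.6098, 0.0136, 0.0553]
tool_rot: [-3.139, 0.0, 0.14]
force: [-3.0, 14.5, 2.6]
grip_width: 0.0199
```

The wall holds at 14.5 N, so the bolt is captured in the notch. I'll back off and rise.

apply_moves(commands=[{"travel":[0,-0.005,0],"twist":[0,0,0],"claw":0.03},{"travel":[0,-0.005,0],"twist":[0,0,0],"claw":0.04},{"travel":[0,-0.005,-0.03],"twist":[0,0,0],"claw":0.06},{"travel":[0,-0.005,-0.08],"twist":[0,0,0],"claw":0.06},{"travel":[0,-0.03,-0.13],"twist":[0,0,0],"claw":0.07},{"travel":[0,-0.08,-0.14],"twist":[0,0,0],"claw":0.07},{"travel":[0,-0.12,-0.14],"twist":[0,0,0],"claw":0.07},{"travel":[0,-0.12,-0.14],"twist":[0,0,0],"claw":0.07},{"travel":[0,-0.12,-0.14],"twist":[0,0,0],"claw":0.07}])

```text
clock: 8.6
position: [0.5933, 0.131, 0.1953]
tool_rot: [3.141, -0.0, 0.14]
force: [1.0, -0.8, 0.7]
grip_width: 0.07
```

```bash
python3 -c "
from h import *
s,f=wristframe(); cv2.imwrite('pics/wrist8.png',f['frame']);np.savez('wrist8.npz',**f);print(s['position'],s['qd'].round(3))
f=bot.grab_frame('side');np.savez('side8.npz',**f); cv2.imwrite('pics/side8.png',cv2.resize(f['frame'][120:260,180:300],None,fx=4,fy=4,interpolation=cv2.INTER_CUBIC))
f=bot.grab_frame('scene');np.savez('scene8.npz',**f); cv2.imwrite('pics/scene8.png',cv2.resize(f['frame'][120:260,200:370],None,fx=4,fy=4,interpolation=cv2.INTER_CUBIC))"
```

```text
[0.59334926 0.13101852 0.19531246] [0.037 0.005 0.023 0.004 0.004 0.001 0.007]
```

View pics/side8.png

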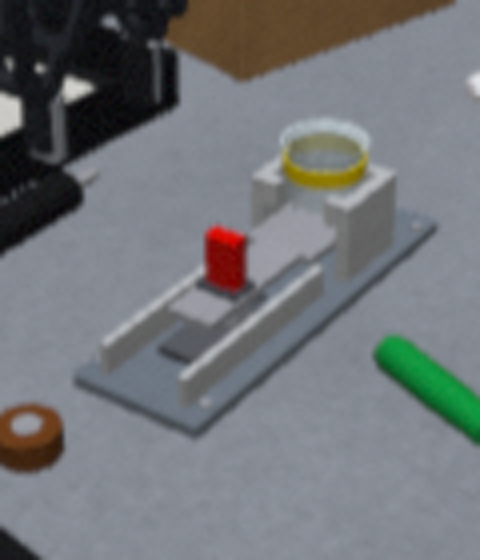

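View pics/wrist8.png

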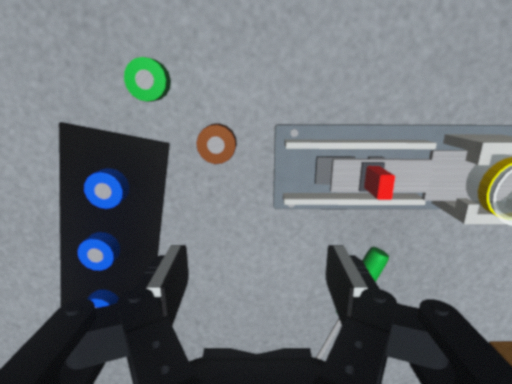

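View pics/scene8.png

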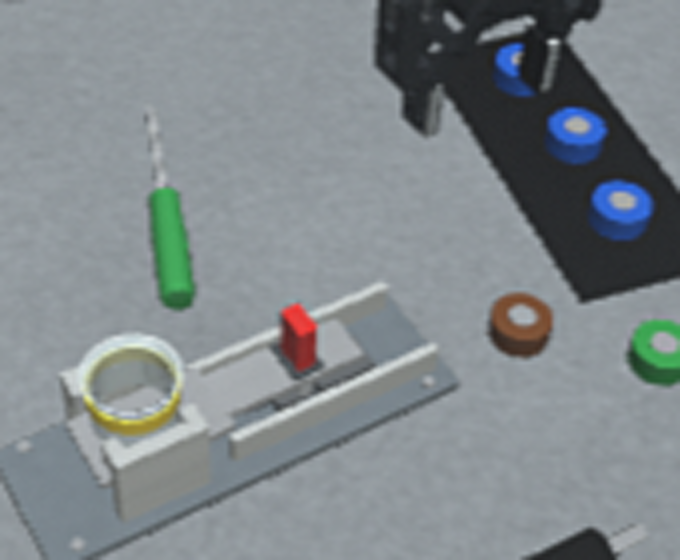

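The gate is under the tube and the knob stands at scene crop (299,320) and side crop (227,234). Next I'll check its height and refine the disc positions.

```bash
python3 -c "
from h import *
s,d,w=[dict(np.load(n+'8.npz')) for n in('scene','side','wrist')]
c=lambda x,y,a,b:(a+(x+.5)/4-.5,b+(y+.5)/4-.5)
kp=c(300,320,200,120);kd=c(227,235,180,120)
print('knob',tri(s,kp,d,kd)); print('knob sw',tri(d,kd,w,(386,184)))
print('expected z .08; onz',onz(s,*kp,.08),onz(d,*kd,.08),onz(w,386,184,.08))
mp=c(132,380,200,120);md=c(325,147,180,120)
print('mouth',tri(s,mp,d,md),onz(s,*mp,.096),onz(d,*md,.096))
im=w['frame'].copy()
cv2.imwrite('pics/w8c.png',cv2.resize(im[150:310,50:210],None,fx=3.5,fy=3.5,interpolation=cv2.INTER_CUBIC))
for u in((103,191),(95,256)): print(onz(w,*u,.024))
go([.548,.294,.1],.138)"
```

```text
knob (array([0.60836493, 0.01834913, 0.07784658]), np.float64(0.0016497252772473777))
knob sw (array([0.61059867, 0.01551534, 0.07551257]), np.float64(0.001047043294516747))
expected z .08; onz [0.6106369  0.01815559 0.08      ] [0.60561278 0.02003615 0.08      ] [0.61193083 0.01821375 0.08      ]
mouth (array([ 0.62448002, -0.09410691,  0.0895214 ]), np.float64(0.0003363352861219932)) [ 0.62949323 -0.09521686  0.096     ] [ 0.61676904 -0.08520729  0.096     ]
[0.54786667 0.29328411 0.024     ]
[0.46558875 0.30399107 0.024     ]
t 8.75 pos [0.5937 0.1289 0.195 ] rot [3.1408e+00 4.0000e-04 1.3670e-01] F [ 0.2 -0.4 -1.4] w 0.07
travel [-0.0227 -0.1699  0.0949] twist [ 0.04  0.03 -0.07]
```

View pics/w8c.png

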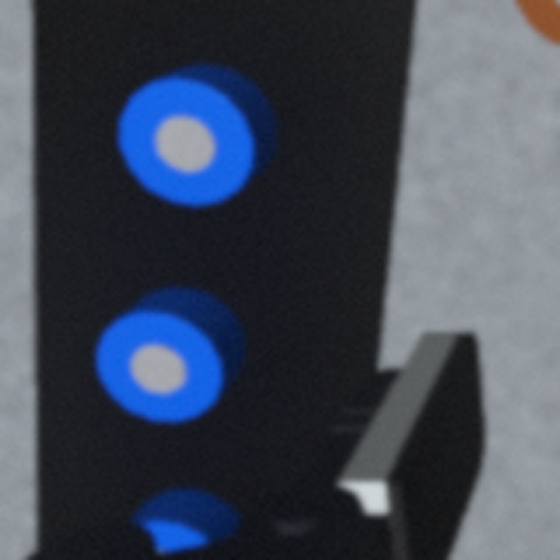

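Knob height reads 0.078, the same as at the start when it was down, so the gate is seated with a travel of about 63 mm. I'll go to the disc at (0.548, 0.2935).

apply_moves(commands=[{"travel":[-0.0227,-0.169,0.03],"twist":[0,0,0],"claw":0.065},{"travel":[-0.0227,-0.169,0.03],"twist":[0,0,0],"claw":0.065},{"travel":[-0.0227,-0.169,0.03],"twist":[0,0,0],"claw":0.065},{"travel":[-0.0227,-0.169,0.05],"twist":[0,0,0],"claw":0.065},{"travel":[-0.0227,-0.169,0.09],"twist":[0,0,0],"claw":0.065},{"travel":[-0.0227,-0.169,0.13],"twist":[0,0,0],"claw":0.065},{"travel":[-0.0227,-0.169,0.135],"twist":[0,0,0],"claw":0.065},{"travel":[-0.0227,-0.169,0.135],"twist":[0,0,0],"claw":0.065}])

```text
clock: 9.55
position: [0.5479, 0.2937, 0.06]
tool_rot: [3.141, 0.002, 0.137]
force: [0.2, -0.8, 0.2]
grip_width: 0.0652
```

```bash
python3 -c "
from h import *
s,f=wristframe(); cv2.imwrite('pics/wrist9.png',f['frame'])
for u in blobs(f['frame'],'blue'): print(u[0],u[1:3])
go([.548,.2935,.0125],.138)"
```

```text
3576.5 ((257.0517272949219, 217.65516662597656), (224, 183, 67, 70))
3028.0 ((227.99635314941406, 314.0279846191406), (198, 282, 60, 65))
t 9.6 pos [0.5486 0.2942 0.0614] rot [-3.1415e+00 -6.0000e-04  1.3720e-01] F [0.7 0.1 0.4] w 0.065
travel [-0.0007  0.0006  0.0489] twist [-0.01 -0.03 -0.05]
```

View pics/wrist9.png

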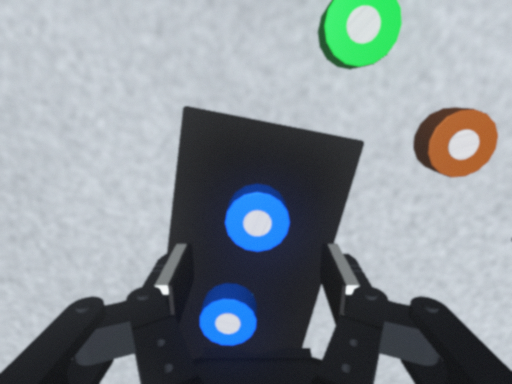

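```bash
python3 -c "
from h import *
s=bot.observe(); f=bot.grab_frame('wrist')
T=np.eye(4);T[:3,:3]=R.from_euler('xyz',[np.pi,0,.1373]).as_matrix();T[:3,3]=[.5479,.2937,.060]
f['pose']=T@f['tool_from_camera']
print(s['position'],s['tool_rot'])
print(onz(f,257.3,223,.024),onz(f,228,323,.024))"
```

```text
[0.54855578 0.29420653 0.06140517] [-3.14146485e+00 -6.08084153e-04  1.37170061e-01]
[0.54848591 0.29362261 0.024     ] [0.46759338 0.30371137 0.024     ]
```

Position agrees. I'll descend and grip.

apply_moves(commands=[{"travel":[0,0.0005,0.03],"twist":[0,0,0],"claw":0.06},{"travel":[0,0.0005,0.048],"twist":[0,0,0],"claw":0.06},{"travel":[0,0.0005,0.048],"twist":[0,0,0],"claw":0.05},{"travel":[0,0.0005,0.048],"twist":[0,0,0],"claw":0.03},{"travel":[0,0.0005,0.048],"twist":[0,0,0],"claw":0.03},{"travel":[0,0.0005,0.048],"twist":[0,0,0],"claw":0.03},{"travel":[0,0.0005,0.048],"twist":[0,0,0],"claw":0.03}], force=60)

```text
clock: 10.35
position: [0.5489, 0.2946, 0.0142]
tool_rot: [-3.141, -0.003, 0.138]
force: [-1.7, -1.0, 10.9]
grip_width: 0.0388
```

```bash
python3 -c "
from h import *
f=bot.grab_frame('side'); cv2.imwrite('pics/side10.png',cv2.resize(f['frame'][200:340,100:260],None,fx=4,fy=4,interpolation=cv2.INTER_CUBIC))
go([.548,.2935,.0125],.138)"
```

```text
t 10.4 pos [0.5488 0.2947 0.0142] rot [-3.1406e+00 -2.5000e-03  1.3810e-01] F [-0.6 -0.9 11.7] w 0.0385
travel [-0.001   0.001   0.0017] twist [-0.06 -0.14  0.01]
```

View pics/side10.png

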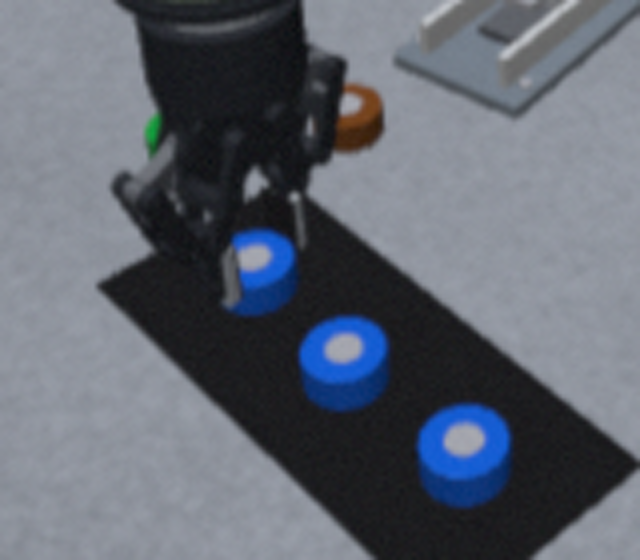

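Gripped, with width reading 38.5 mm (a bit under 42). I'll lift a little and check that it holds level.

apply_moves(commands=[{"travel":[0,0,-0.01],"twist":[0,0,0],"claw":0.03},{"travel":[0,0,-0.03],"twist":[0,0,0],"claw":0.03},{"travel":[0,0,-0.03],"twist":[0,0,0],"claw":0.03}])

```text
clock: 10.7
position: [0.5492, 0.2949, 0.0456]
tool_rot: [-3.14, -0.004, 0.138]
force: [0.6, 0.2, -0.4]
grip_width: 0.0388
```

```bash
python3 -c "
from h import *
f=bot.grab_frame('side'); cv2.imwrite('pics/side11.png',cv2.resize(f['frame'][200:300,120:240],None,fx=6,fy=6,interpolation=cv2.INTER_CUBIC))
s,f=wristframe();cv2.imwrite('pics/wrist11.png',f['frame'])
go([.548,.2935,.0125],.138)"
```

```text
t 10.8 pos [0.5482 0.2943 0.0433] rot [-3.141e+00 -1.400e-03  1.382e-01] F [ 0.1 -0.5 -1.2] w 0.0389
travel [-0.0004  0.0008  0.0308] twist [-0.03 -0.08  0.01]
```

View pics/side11.png

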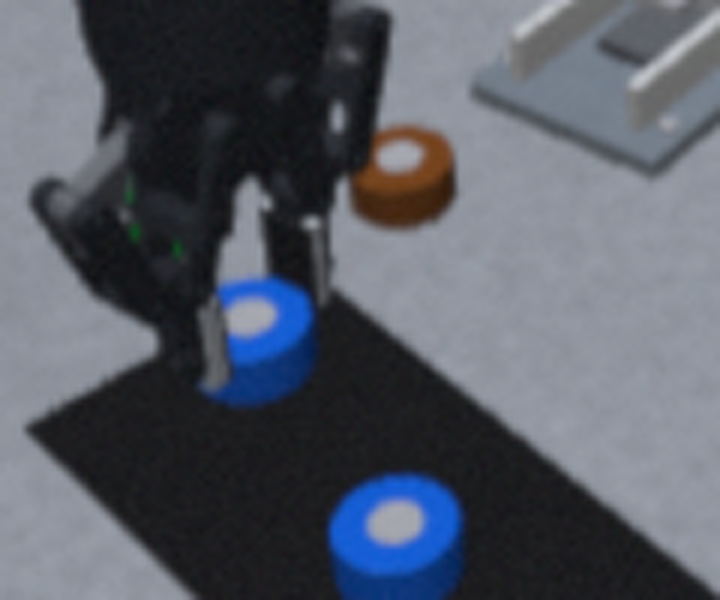

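View pics/wrist11.png

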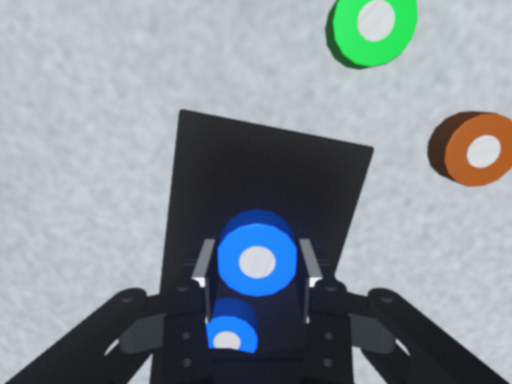

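```bash
python3 -c "
from h import *
d=dict(np.load('side0.npz'))
f=bot.grab_frame('wrist');s=bot.observe();im=f['frame']
T=np.eye(4);T[:3,:3]=R.from_euler('xyz',s['tool_rot']).as_matrix();T[:3,3]=s['position']
f['pose']=T@f['tool_from_camera']
print(s['position'],s['grip_width'])
P,e=tri(d,(161.6,252.8),f,(257,262)); print(P,e,'tool',T[:3,:3].T@(P-T[:3,3]))
cv2.imwrite('pics/w12c.png',cv2.resize(im[190:370,170:350],None,fx=3.3,fy=3.3,interpolation=cv2.INTER_CUBIC))"
```

```text
[0.54785547 0.29417288 0.04260803] 0.039059808834829755
[0.54877234 0.29504269 0.05340621] 0.0015140301416073838 tool [ 0.00103227 -0.00073698 -0.01079765]
```

View pics/w12c.png

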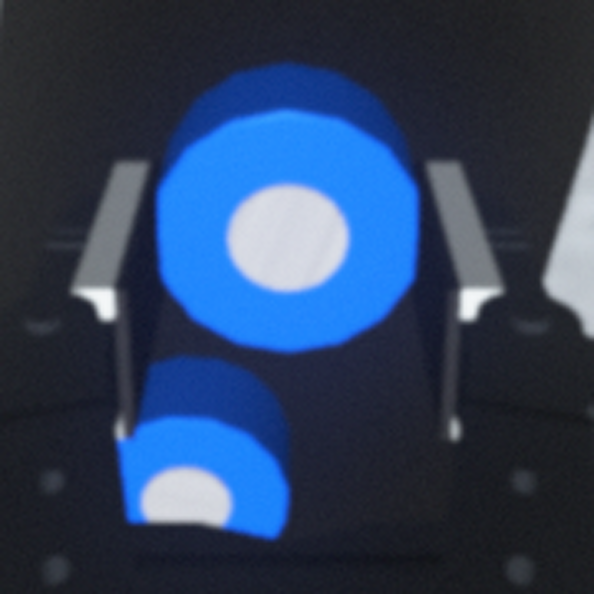

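The disc is held level and centred, its top 10.8 mm behind the TCP. I'll carry it high to above the tube.

```bash
python3 -c "
from h import *
go([.6245,-.0945,.18],.138)"
```

```text
t 10.85 pos [0.5479 0.2942 0.0426] rot [-3.1414e+00 -4.0000e-04  1.3830e-01] F [ 0.2 -1.1 -0.3] w 0.0391
travel [ 0.0224  0.3955 -0.1375] twist [-0.01 -0.02  0.02]
```

apply_moves(commands=[{"travel":[0,0,-0.04],"twist":[0,0,0],"claw":0.03},{"travel":[0,0.01,-0.08],"twist":[0,0,0],"claw":0.03},{"travel":[0.0024,0.04,-0.11],"twist":[0,0,0],"claw":0.03},{"travel":[0.005,0.08,-0.125],"twist":[0,0,0],"claw":0.03},{"travel":[0.008,0.12,-0.125],"twist":[0,0,0],"claw":0.03},{"travel":[0.01,0.16,-0.125],"twist":[0,0,0],"claw":0.03},{"travel":[0.013,0.2,-0.125],"twist":[0,0,0],"claw":0.03},{"travel":[0.016,0.24,-0.125],"twist":[0,0,0],"claw":0.03},{"travel":[0.018,0.28,-0.125],"twist":[0,0,0],"claw":0.03},{"travel":[0.02,0.315,-0.125],"twist":[0,0,0],"claw":0.03}], force=70)

```text
clock: 11.85
position: [0.6109, -0.0174, 0.1668]
tool_rot: [3.141, 0.001, 0.137]
force: [1.1, 0.1, -0.1]
grip_width: 0.0385
```

apply_moves(commands=[{"travel":[0.001,0.03,0],"twist":[0,0,0],"claw":0.03},{"travel":[0.0015,0.05,0],"twist":[0,0,0],"claw":0.03},{"travel":[0.002,0.065,0],"twist":[0,0,0],"claw":0.03},{"travel":[0.0024,0.075,0],"twist":[0,0,0],"claw":0.03},{"travel":[0.0024,0.0805,0],"twist":[0,0,0],"claw":0.03},{"travel":[0.0024,0.0805,0.01],"twist":[0,0,0],"claw":0.03},{"travel":[0.0024,0.0805,0.02],"twist":[0,0,0],"claw":0.03},{"travel":[0.0024,0.0805,0.02],"twist":[0,0,0],"claw":0.03}])

```text
clock: 12.65
position: [0.6236, -0.0933, 0.1453]
tool_rot: [-3.141, 0.003, 0.14]
force: [0.1, -0.7, -0.6]
grip_width: 0.0383
```

```bash
python3 -c "
from h import *
s,f=wristframe();cv2.imwrite('pics/wrist13.png',f['frame']);np.savez('wrist13.npz',**f)
f=bot.grab_frame('side'); cv2.imwrite('pics/side13.png',cv2.resize(f['frame'][90:220,200:330],None,fx=5,fy=5,interpolation=cv2.INTER_CUBIC))
f=bot.grab_frame('scene'); cv2.imwrite('pics/scene13.png',cv2.resize(f['frame'][150:270,180:320],None,fx=5,fy=5,interpolation=cv2.INTER_CUBIC))
go([.6245,-.0945,.1],.138)"
```

```text
t 12.8 pos [ 0.6246 -0.0939  0.1472] rot [-3.1414e+00  2.0000e-04  1.3910e-01] F [ 0.  -0.3 -0.1] w 0.0382
travel [-0.0001  0.0006  0.0472] twist [-0.01  0.01  0.06]
```

View pics/wrist13.png

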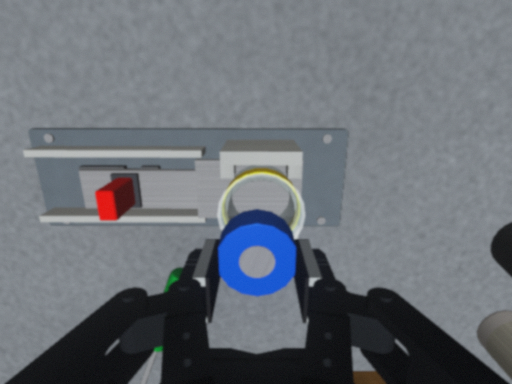

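View pics/side13.png

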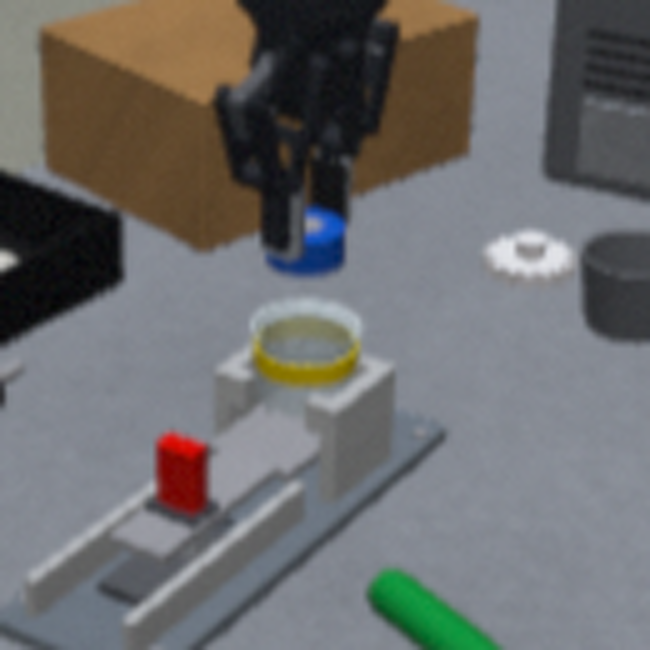

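View pics/scene13.png

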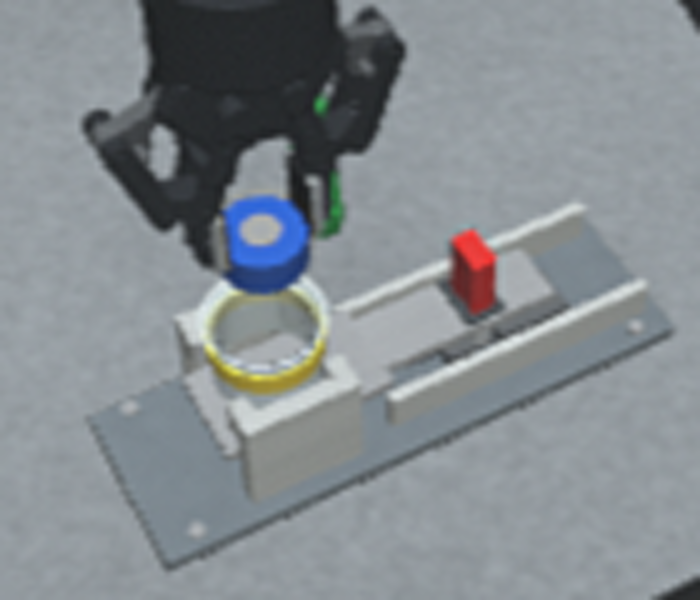

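The wrist view shows the ring spanning about columns 217–306, so its centre is about 4 px right of the disc. I'll zoom to measure the offset.

```bash
python3 -c "
from h import *
f=dict(np.load('wrist13.npz'));im=f['frame']
cv2.imwrite('pics/w13c.png',cv2.resize(im[150:300,190:330],None,fx=5,fy=5,interpolation=cv2.INTER_CUBIC)[:600])"
```

```text
(no output)
```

View pics/w13c.png

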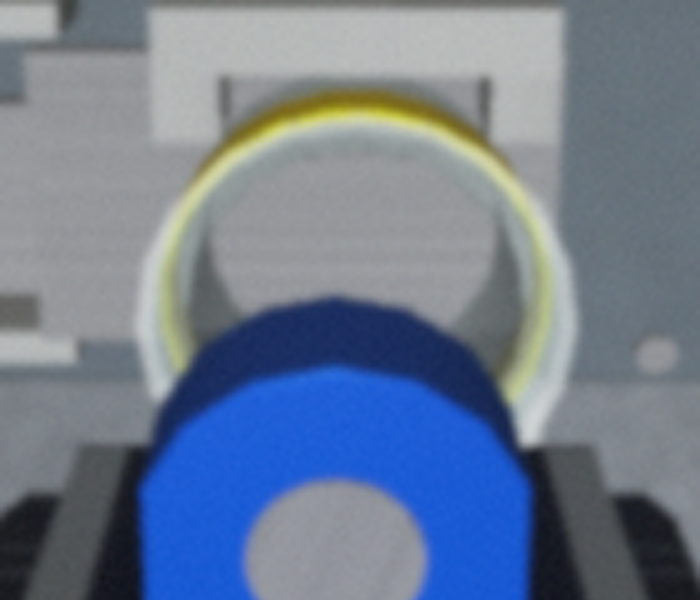

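apply_moves(commands=[{"travel":[0,0.0022,0.015],"twist":[0,0,0],"claw":0.03},{"travel":[0,0.0022,0.033],"twist":[0,0,0],"claw":0.03},{"travel":[0,0.0022,0.035],"twist":[0,0,0],"claw":0.03},{"travel":[0,0.0022,0.035],"twist":[0,0,0],"claw":0.03}])

```text
clock: 13.2
position: [0.6246, -0.0966, 0.1118]
tool_rot: [-3.141, 0.001, 0.138]
force: [-0.5, 0.2, 0.1]
grip_width: 0.0386
```

```bash
python3 -c "
from h import *
s,f=wristframe();im=f['frame'];np.savez('wrist14.npz',**f);print(s['position'])
cv2.imwrite('pics/w14c.png',cv2.resize(im[180:300,190:330],None,fx=5,fy=5,interpolation=cv2.INTER_CUBIC)[:600])
f=bot.grab_frame('side'); cv2.imwrite('pics/side14.png',cv2.resize(f['frame'][90:220,200:330],None,fx=5,fy=5,interpolation=cv2.INTER_CUBIC)[:600])
f=bot.grab_frame('scene'); cv2.imwrite('pics/scene14.png',cv2.resize(f['frame'][150:270,180:320],None,fx=5,fy=5,interpolation=cv2.INTER_CUBIC))
go([.6245,-.096,.098],.138)"
```

```text
[ 0.62458244 -0.0965769   0.11177626]
t 13.35 pos [ 0.6252 -0.0967  0.113 ] rot [ 3.1414e+00 -1.0000e-03  1.3840e-01] F [ 0.2  0.7 -0.3] w 0.0379
travel [-0.0006 -0.0008  0.015 ] twist [ 0.01 -0.06  0.02]
```

View pics/w14c.png

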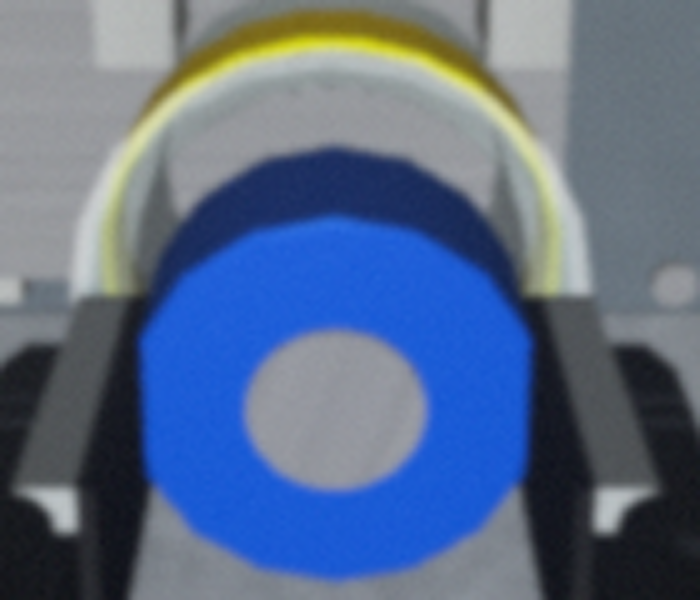

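View pics/side14.png

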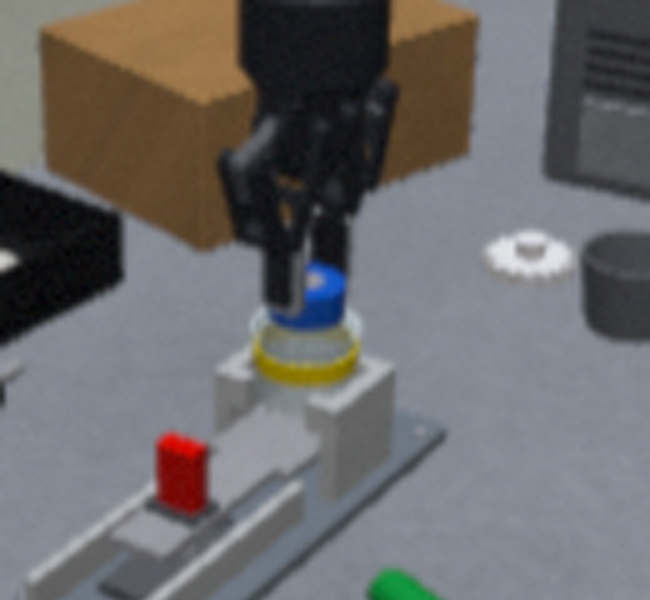

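View pics/scene14.png

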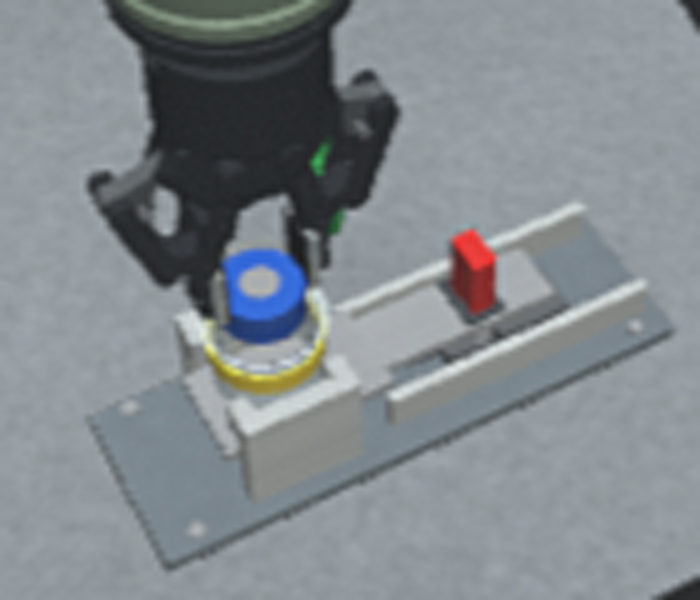

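The disc is centred laterally in the ring (columns 74–590 in the crop, disc at 335), with about 1 mm to correct in x. I'll lower it into the mouth.

apply_moves(commands=[{"travel":[-0.001,0,0.004],"twist":[0,0,0],"claw":0.03},{"travel":[-0.001,0,0.008],"twist":[0,0,0],"claw":0.03},{"travel":[-0.001,0,0.012],"twist":[0,0,0],"claw":0.03},{"travel":[-0.001,0,0.0145],"twist":[0,0,0],"claw":0.03},{"travel":[-0.001,0,0.0145],"twist":[0,0,0],"claw":0.03},{"travel":[-0.001,0,0.0145],"twist":[0,0,0],"claw":0.03}])

```text
clock: 13.95
position: [0.6239, -0.0968, 0.0977]
tool_rot: [-3.142, 0.0, 0.138]
force: [-0.0, -1.0, -0.2]
grip_width: 0.0382
```

```bash
python3 -c "
from h import *
s,f=wristframe();im=f['frame']
cv2.imwrite('pics/w15c.png',cv2.resize(im[180:300,190:330],None,fx=5,fy=5,interpolation=cv2.INTER_CUBIC)[:600])
f=bot.grab_frame('side'); cv2.imwrite('pics/side15.png',cv2.resize(f['frame'][110:200,220:310],None,fx=6,fy=6,interpolation=cv2.INTER_CUBIC)[:600])
go([.6236,-.096,.098],.138)"
```

```text
t 14.05 pos [ 0.6239 -0.0968  0.0979] rot [ 3.1416e+00 -2.0000e-04  1.3840e-01] F [-0.9  0.8  0.2] w 0.0383
travel [-0.0002 -0.0008 -0.0001] twist [ 0.   -0.01  0.02]
```

View pics/w15c.png

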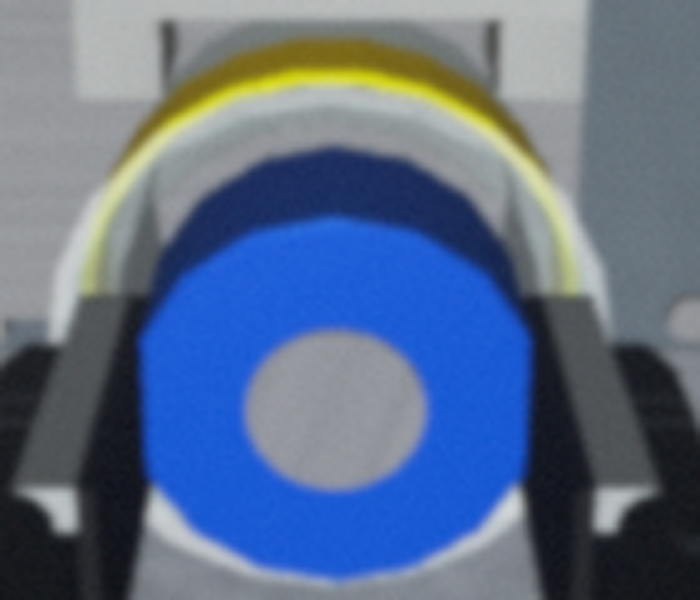

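View pics/side15.png

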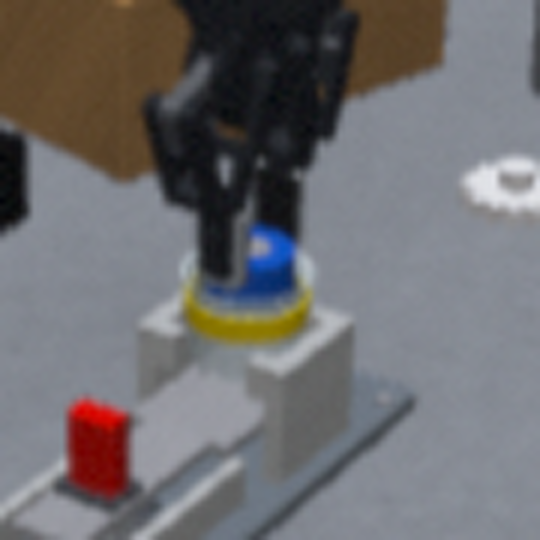

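No contact force, and the front and rear rims put the ring centre at about +0.5 mm against the disc's +0.7 mm. I'll release.

apply_moves(commands=[{"travel":[0,0,0],"twist":[0,0,0],"claw":0.065},{"travel":[0,0,0],"twist":[0,0,0],"claw":0.065},{"travel":[0,0,0],"twist":[0,0,0],"claw":0.065},{"travel":[0,0,-0.03],"twist":[0,0,0],"claw":0.065},{"travel":[0,0,-0.07],"twist":[0,0,0],"claw":0.065},{"travel":[0,0,-0.08],"twist":[0,0,0],"claw":0.065},{"travel":[0,0,-0.08],"twist":[0,0,0],"claw":0.065}])

```text
clock: 14.75
position: [0.6247, -0.0969, 0.1796]
tool_rot: [3.141, -0.003, 0.138]
force: [0.5, 0.1, 0.6]
grip_width: 0.065
```

```bash
python3 -c "
from h import *
s,f=wristframe();im=f['frame'];cv2.imwrite('pics/wrist16.png',im)
f=bot.grab_frame('side'); cv2.imwrite('pics/side16.png',cv2.resize(f['frame'][120:220,220:320],None,fx=6,fy=6,interpolation=cv2.INTER_CUBIC)[:600])
go([.467,.3037,.06],.138)"
```

```text
t 14.85 pos [ 0.6235 -0.0968  0.1771] rot [-3.1415e+00  6.0000e-04  1.3830e-01] F [ 0.  -1.3 -0.3] w 0.0652
travel [-0.0997 -0.4182  0.1172] twist [-0.01  0.03  0.02]
```

View pics/wrist16.png

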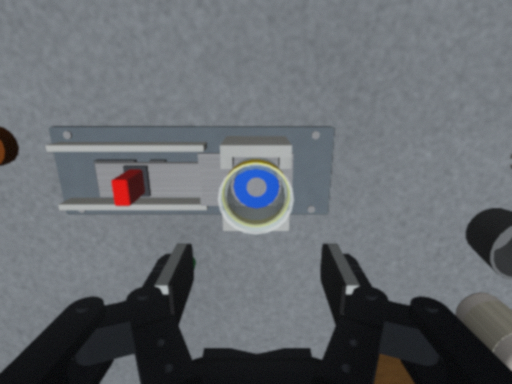

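View pics/side16.png

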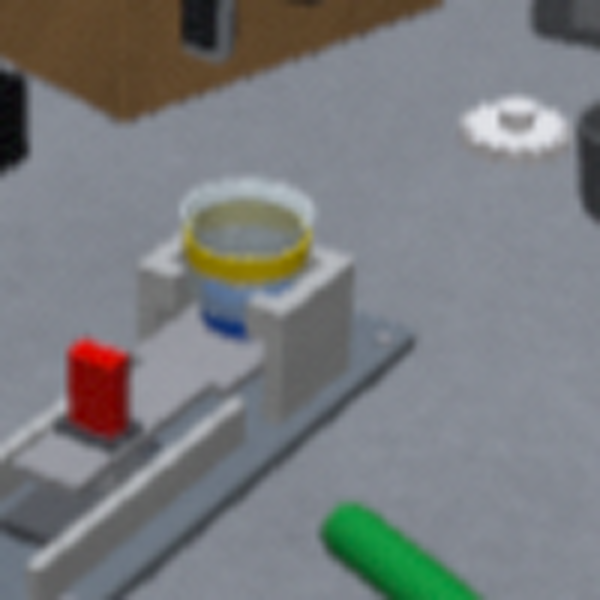

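The first disc lies flat on the gate (side view). Now I'll fetch the second, the disc at (0.467, 0.304).

apply_moves(commands=[{"travel":[-0.0997,-0.418,0],"twist":[0,0,0],"claw":0.065},{"travel":[-0.0997,-0.418,0],"twist":[0,0,0],"claw":0.065},{"travel":[-0.0997,-0.418,0],"twist":[0,0,0],"claw":0.065},{"travel":[-0.0997,-0.418,0],"twist":[0,0,0],"claw":0.065},{"travel":[-0.0997,-0.418,0],"twist":[0,0,0],"claw":0.065},{"travel":[-0.0997,-0.418,0],"twist":[0,0,0],"claw":0.065},{"travel":[-0.0997,-0.418,0],"twist":[0,0,0],"claw":0.065},{"travel":[-0.0997,-0.418,0],"twist":[0,0,0],"claw":0.065},{"travel":[-0.0997,-0.418,0],"twist":[0,0,0],"claw":0.065},{"travel":[-0.0997,-0.418,0.03],"twist":[0,0,0],"claw":0.065}])

```text
clock: 15.85
position: [0.466, 0.309, 0.1489]
tool_rot: [-3.138, -0.003, 0.144]
force: [1.2, 0.1, -0.8]
grip_width: 0.0649
```

```bash
python3 -c "
from h import *
go([.467,.3037,.06],.138)"
```

```text
t 15.85 pos [0.466  0.309  0.1489] rot [-3.1378e+00 -2.6000e-03  1.4430e-01] F [ 1.2  0.1 -0.8] w 0.0649
travel [-0.      0.0057  0.0889] twist [-0.22 -0.15  0.36]
```

apply_moves(commands=[{"travel":[0,0,0.03],"twist":[0,0,0],"claw":0.065},{"travel":[0,0,0.07],"twist":[0,0,0],"claw":0.065},{"travel":[0,0,0.087],"twist":[0,0,0],"claw":0.065},{"travel":[0,0,0.087],"twist":[0,0,0],"claw":0.065},{"travel":[0,0,0.087],"twist":[0,0,0],"claw":0.065},{"travel":[0,0,0.087],"twist":[0,0,0],"claw":0.065}])

```text
clock: 16.45
position: [0.4678, 0.3037, 0.0616]
tool_rot: [-3.141, -0.001, 0.138]
force: [0.4, 0.0, 0.2]
grip_width: 0.0649
```

```bash
python3 -c "
from h import *
s,f=wristframe();im=f['frame'];cv2.imwrite('pics/wrist17.png',im);print(s['position'])
for b in blobs(im,'blue'):
  print(b[1:3])
go([.467,.3037,.0125],.138)"
```

```text
[0.46782186 0.30374449 0.06163361]
((256.5794677734375, 218.21534729003906), (224, 184, 67, 69))
((242.1127166748047, 317.3788146972656), (212, 285, 60, 65))
t 16.5 pos [0.4679 0.3037 0.0618] rot [-3.1409e+00 -1.3000e-03  1.3820e-01] F [0.2 0.6 1.4] w 0.0655
travel [-0.001  -0.0001  0.0493] twist [-0.04 -0.08  0.01]
```

View pics/wrist17.png

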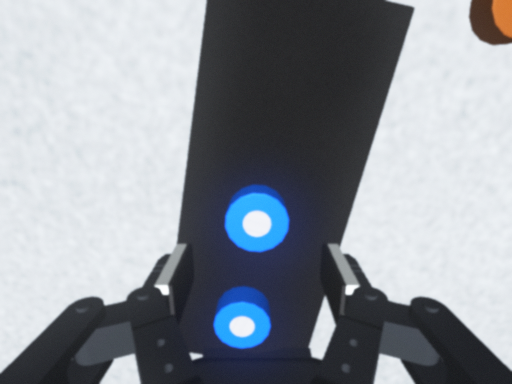

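Centred exactly as with the first disc (257,223). I'll descend and grip.

apply_moves(commands=[{"travel":[0,0,0.03],"twist":[0,0,0],"claw":0.06},{"travel":[0,0,0.048],"twist":[0,0,0],"claw":0.06},{"travel":[0,0,0.048],"twist":[0,0,0],"claw":0.05},{"travel":[0,0,0.048],"twist":[0,0,0],"claw":0.03},{"travel":[0,0,0.048],"twist":[0,0,0],"claw":0.03},{"travel":[0,0,0.048],"twist":[0,0,0],"claw":0.03},{"travel":[0,0,0.048],"twist":[0,0,0],"claw":0.03}], force=60)

```text
clock: 17.2
position: [0.468, 0.3038, 0.0138]
tool_rot: [-3.141, -0.001, 0.138]
force: [-1.2, -0.9, 9.7]
grip_width: 0.0393
```

apply_moves(commands=[{"travel":[0,0,-0.01],"twist":[0,0,0],"claw":0.03},{"travel":[0,0,-0.03],"twist":[0,0,0],"claw":0.03},{"travel":[0,0,-0.03],"twist":[0,0,0],"claw":0.03},{"travel":[0,0,-0.03],"twist":[0,0,0],"claw":0.03}])

```text
clock: 17.6
position: [0.4678, 0.3036, 0.0436]
tool_rot: [-3.141, -0.001, 0.138]
force: [-0.1, -0.2, -0.6]
grip_width: 0.0393
```

```bash
python3 -c "
from h import *
s,f=wristframe();im=f['frame']
cv2.imwrite('pics/w18c.png',cv2.resize(im[180:300,190:330],None,fx=5,fy=5,interpolation=cv2.INTER_CUBIC)[:600])
go([.6239,-.0968,.17],.138)"
```

```text
t 17.65 pos [0.4675 0.3034 0.043 ] rot [-3.1415e+00 -3.0000e-04  1.3830e-01] F [ 0.2 -0.6 -0.3] w 0.039
travel [ 0.0998  0.4179 -0.127 ] twist [-0.01 -0.02  0.02]
```

View pics/w18c.png

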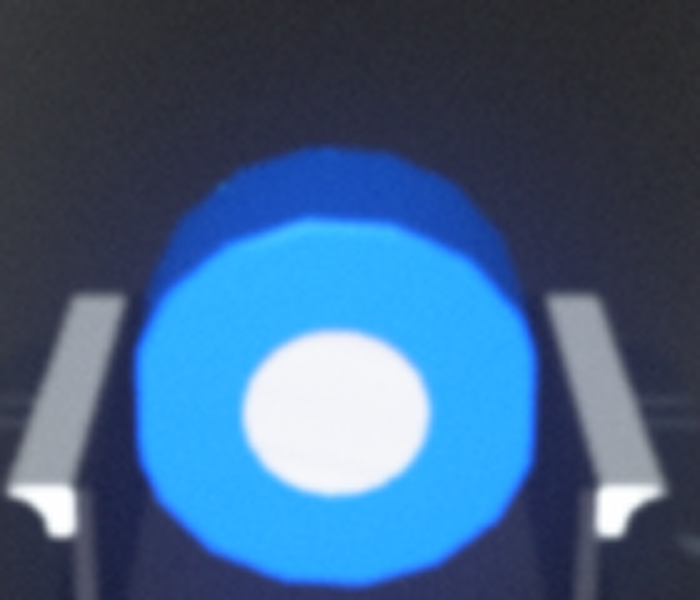

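Held identically to the first one. I'll carry it to the tube.

apply_moves(commands=[{"travel":[0,0,-0.04],"twist":[0,0,0],"claw":0.03},{"travel":[0.002,0.01,-0.08],"twist":[0,0,0],"claw":0.03},{"travel":[0.01,0.04,-0.11],"twist":[0,0,0],"claw":0.03},{"travel":[0.019,0.08,-0.125],"twist":[0,0,0],"claw":0.03},{"travel":[0.029,0.12,-0.125],"twist":[0,0,0],"claw":0.03},{"travel":[0.038,0.16,-0.125],"twist":[0,0,0],"claw":0.03},{"travel":[0.048,0.2,-0.125],"twist":[0,0,0],"claw":0.03},{"travel":[0.057,0.24,-0.125],"twist":[0,0,0],"claw":0.03},{"travel":[0.067,0.28,-0.125],"twist":[0,0,0],"claw":0.03},{"travel":[0.076,0.32,-0.125],"twist":[0,0,0],"claw":0.03}], force=70)

```text
clock: 18.65
position: [0.587, -0.0047, 0.1673]
tool_rot: [-3.141, 0.001, 0.138]
force: [-0.1, 0.5, -0.5]
grip_width: 0.0389
```

apply_moves(commands=[{"travel":[0.009,0.035,0],"twist":[0,0,0],"claw":0.03},{"travel":[0.015,0.06,0],"twist":[0,0,0],"claw":0.03},{"travel":[0.019,0.08,0],"twist":[0,0,0],"claw":0.03},{"travel":[0.022,0.092,0],"twist":[0,0,0],"claw":0.03},{"travel":[0.0238,0.098,0],"twist":[0,0,0],"claw":0.03},{"travel":[0.0238,0.098,0.02],"twist":[0,0,0],"claw":0.03},{"travel":[0.0238,0.098,0.045],"twist":[0,0,0],"claw":0.03},{"travel":[0.0238,0.098,0.055],"twist":[0,0,0],"claw":0.03},{"travel":[0.0238,0.098,0.055],"twist":[0,0,0],"claw":0.03},{"travel":[0.0238,0.098,0.055],"twist":[0,0,0],"claw":0.03}])

```text
clock: 19.65
position: [0.6243, -0.0963, 0.1135]
tool_rot: [-3.142, -0.001, 0.139]
force: [0.4, -0.5, -1.1]
grip_width: 0.0385
```

```bash
python3 -c "
from h import *
s,f=wristframe();im=f['frame'];print(s['position'])
cv2.imwrite('pics/w19c.png',cv2.resize(im[180:300,190:330],None,fx=5,fy=5,interpolation=cv2.INTER_CUBIC)[:600])
go([.6239,-.0968,.098],.138)"
```

```text
[ 0.6242922  -0.09627036  0.11352444]
t 19.7 pos [ 0.6245 -0.0965  0.1139] rot [ 3.1414e+00 -1.2000e-03  1.3870e-01] F [-0.8 -0.6  0.1] w 0.0384
travel [-0.0007  0.0002  0.0159] twist [ 0.01 -0.07  0.04]
```

View pics/w19c.png

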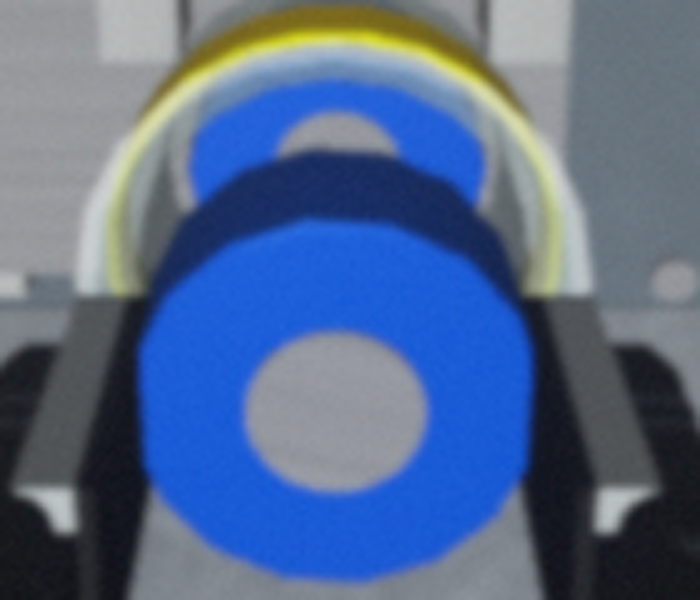

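Aligned as before. I'll lower by 15.5 mm.

apply_moves(commands=[{"travel":[-0.0005,0,0.004],"twist":[0,0,0],"claw":0.03},{"travel":[-0.0005,0,0.008],"twist":[0,0,0],"claw":0.03},{"travel":[-0.0005,0,0.012],"twist":[0,0,0],"claw":0.03},{"travel":[-0.0005,0,0.0155],"twist":[0,0,0],"claw":0.03},{"travel":[-0.0005,0,0.0155],"twist":[0,0,0],"claw":0.03},{"travel":[-0.0005,0,0.0155],"twist":[0,0,0],"claw":0.03}])

```text
clock: 20.3
position: [0.6234, -0.0968, 0.0972]
tool_rot: [-3.142, 0.0, 0.138]
force: [0.7, 0.3, 0.0]
grip_width: 0.0389
```

```bash
python3 -c "
from h import *
s,f=wristframe();im=f['frame']
cv2.imwrite('pics/w20c.png',cv2.resize(im[180:300,190:330],None,fx=5,fy=5,interpolation=cv2.INTER_CUBIC)[:600])
go([.6239,-.0968,.098],.138)"
```

```text
t 20.35 pos [ 0.6235 -0.0968  0.0973] rot [-3.1416e+00 -1.0000e-04  1.3840e-01] F [0.5 0.4 0.5] w 0.0389
travel [ 0.0004  0.     -0.0007] twist [-0.   -0.    0.02]
```

View pics/w20c.png

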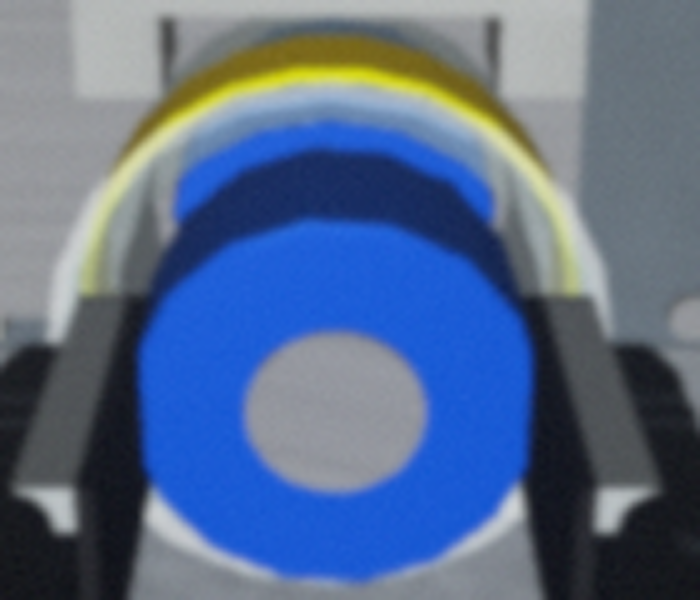

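Same fit as the first time. Release and withdraw.

apply_moves(commands=[{"travel":[0,0,0],"twist":[0,0,0],"claw":0.065},{"travel":[0,0,0],"twist":[0,0,0],"claw":0.065},{"travel":[0,0,0],"twist":[0,0,0],"claw":0.065},{"travel":[0,0,-0.03],"twist":[0,0,0],"claw":0.065},{"travel":[0,0,-0.07],"twist":[0,0,0],"claw":0.065},{"travel":[0,0,-0.11],"twist":[0,0,0],"claw":0.065},{"travel":[-0.02,0,-0.13],"twist":[0,0,0],"claw":0.065},{"travel":[-0.02,0,-0.13],"twist":[0,0,0],"claw":0.065},{"travel":[-0.02,0,-0.13],"twist":[0,0,0],"claw":0.065}])

```text
clock: 21.25
position: [0.6037, -0.0997, 0.2275]
tool_rot: [3.141, -0.001, 0.138]
force: [-1.1, -0.2, -0.5]
grip_width: 0.0646
```

```bash
python3 -c "
from h import *
s,f=wristframe();im=f['frame'];cv2.imwrite('pics/wrist21.png',im);print(s['position'])
f=bot.grab_frame('side'); np.savez('side21.npz',**f);cv2.imwrite('pics/side21.png',cv2.resize(f['frame'][120:220,220:320],None,fx=6,fy=6,interpolation=cv2.INTER_CUBIC)[:600])
f=bot.grab_frame('scene');cv2.imwrite('pics/scene21.png',f['frame'])
a=dict(np.load('side0.npz'))['frame'];b=dict(np.load('side21.npz'))['frame']
d=(cv2.absdiff(a,b).max(2)>40).astype(np.uint8)
n,_,st,_=cv2.connectedComponentsWithStats(d)
print(st[1:][st[1:,4]>10])"
```

```text
[ 0.60368063 -0.09974173  0.22749251]
[[ 246    0   49  114 3661]
 [ 480    0   21   70  605]
 [ 501   20   11    6   37]
 [ 501   31   11   26  124]
 [ 500   49    7    4   11]
 [ 502   75    4    4   14]
 [ 489   76    5   12   43]
 [ 496   76   16   54  487]
 [ 492   91    4    6   13]
 [ 463  130   49  116 1057]
 [ 255  156   13    4   35]
 [ 250  171    5    5   15]
 [ 255  173    6    3   14]
 [ 229  176   27   20  225]
 [ 216  187   11   18  172]
 [ 484  196    9   23   40]
 [ 208  204   10    6   40]
 [ 217  206    7    5   17]
 [ 498  214   14   21  158]
 [ 153  257   22   22  386]
 [ 174  279   23   24  447]]
```

View pics/wrist21.png

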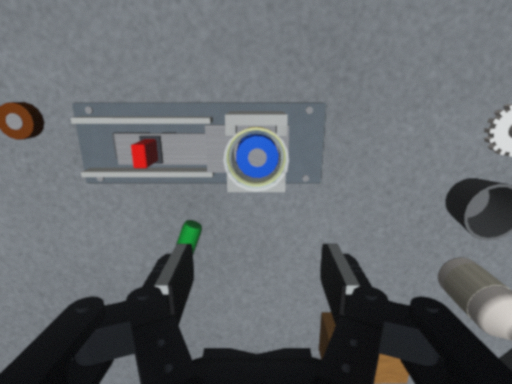

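View pics/side21.png

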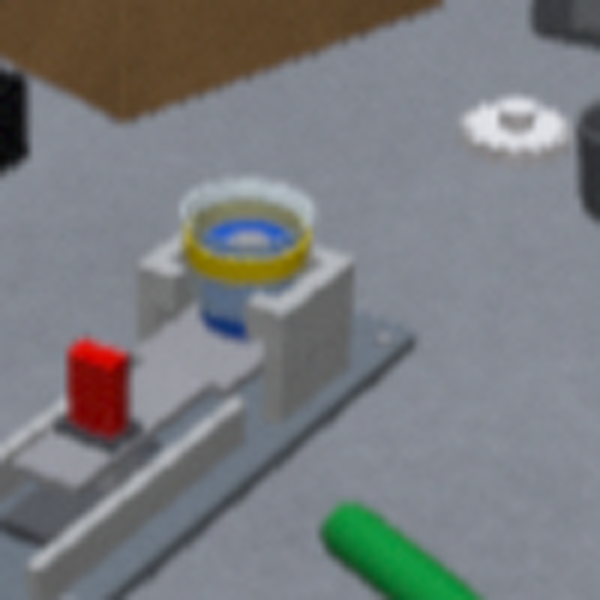

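View pics/scene21.png

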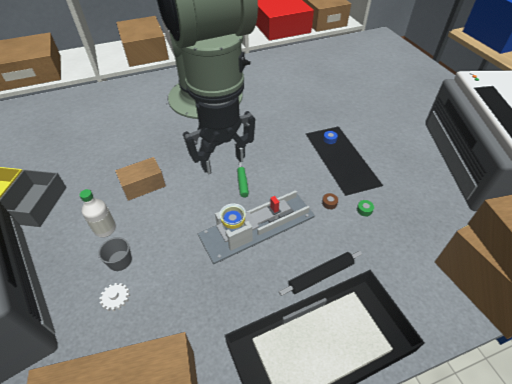

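The stack is level, with its top inside the yellow band (side crop about 245,235). The knob is down, the third disc is still on the mat, and comparing against the start image shows changes only at the arm, bolt, tube and the two discs I took. I'll hand in.

```bash
python3 -c "
from h import *
print(bot.job_done())"
```

```text
the job is handed in; nothing more can be done
None
```

The gate is closed, two blue discs are stacked in the tube up to the yellow band, and the job was handed in at about 21 s of the 67 s allowed.

- **Gate:** I lifted the bolt by its red knob over the ridge and slid it with the fingers loose around the knob. It dropped at about 63 mm of travel and then stopped against the far wall of the notch at 14.5 N. The knob top measured 0.078 m both before I moved it and after it was closed, so the bolt is fully down.
- **Discs:** I put the two nearest the dispenser into the tube and left the third on the mat. The last pictures show the stack lying flat with its top inside the band.
- **Other things on the bench:** comparing the side camera's first and last pictures, only the arm, the bolt, the tube and the two discs I took had changed.
- **One error:** early on I lifted the bolt a second time by mistake. It hit its lift stop, and the wrist read about 70 N before I lowered it at once. That is under the 120 N limit, and I saw no harm from it.
- **Disagreements:** the cameras differed by 2 to 3 mm on the knob and tube positions, so I lined up each disc over the tube with the wrist camera. The grip width read about 39 mm on the 42 mm discs, but both were held firmly and level.

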